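# Tea caddy: look inside, close with both lids, lift the outer lid alone

## Task

Pick up the empty blue tea caddy, tilt it about 30 degrees in the air for a second so its inside catches the lamp light, bring it level again and stand it on the walnut board. Then carry the two nested lids together by the wooden knob, lower them onto the caddy's neck until the inner lid is fully seated, let go, and lift only the steel outer lid by its black collar straight up about 10 cm, leaving the inner lid seated: never part the two lids before the inner one is seated. Finish still holding the outer lid level in the air, and leave the lunch box, fork, ramekin, bowl, spice jar and lamp switch alone.

Things in the scene. Friction and masses are not known exactly. Their poses are not given: they have to be found in the camera images.
- tin_mid (a point): Blue tea caddy, open, empty, about 0.25 kg, upright on the shelf at the start, left or right of the board. Round: body 66 mm in diameter, 70 mm high; above it a neck 54 mm outside, 46 mm inside, 16 mm high; 86 mm high in all. The point is on its axis half-way up, 43 mm above its underside; z points to its mouth.
- tin: The same blue caddy; this origin is the centre of its underside.
- knob (a point): Wooden knob of the inner lid: upright cylinder, 20 mm in diameter. The point is on the axis, half-way up the 28 mm of knob that stand free above the outer lid's collar (14 mm above and below the point), 60 mm above the underside of the inner lid. With the lid fully seated the point is 91 mm above tin_mid on the same axis. z points up.
- inner: White inner lid with the knob, 0.14 kg; origin: centre of its underside, on the shelf at the start. A plug 40 mm in diameter (32 mm at its tapered foot) and 12 mm high enters the caddy's neck; above it a flange 55 mm in diameter, 4 mm thick comes to rest on top of the neck. Fully seated, the origin is 74 mm above the caddy's underside.
- collar (a point): Black collar on the steel outer lid: upright ring, 40 mm outside, 30 mm inside (5 mm of play round the knob), 26 mm high. The point is on its axis, half-way up, 13 mm above the lid's flat top. Nested, the point is 27 mm below knob and the knob's top 41 mm above the point. The knob passes freely through the collar. z points up.
- outer: Steel outer lid with the collar, 0.10 kg: a cap lying loose on the inner lid's flange, lifted along when the knob is raised, not fastened to it. 67 mm in diameter; flat top 18 mm above the lower edge of its skirt, which hangs around the flange with 3.5 mm of play. Origin: centre of the skirt's lower edge, 2 mm above the inner lid's origin when nested.
- board: Fixed walnut chopping board, 260 mm (its x) by 180 mm (its y), 18 mm thick. The origin is the centre of its underside, on the shelf; its top is 18 mm above the origin.
- lunchbox_mid (a point): White plastic lunch box with grey sliding lid, 174 x 110 x 55 mm, leave alone. The point is its centre.
- fork_mid (a point): Steel fork lying flat, about 185 mm long along its x, 22 mm wide, 4 mm thick, leave alone. The point is about its middle.
- ramekin_rim (a point): Yellow ramekin, 84 mm across, 45 mm high, leave alone. The point is the centre of its mouth.
- bowl_rim (a point): Green hard silicone bowl, 120 mm across, 60 mm high, leave alone. The point is the centre of its mouth.
- spice_mid (a point): Amber spice jar with black cap, 48 mm in diameter, 85 mm high, leave alone. The point is its centre.
- lamp_switch (a joint): Toggle lever of the under-cabinet lamp on a grey box (80 x 80 x 30 mm) at the right-hand side; 0 = leaning towards the robot, grows as it swings away; leave alone.
Mind the look-alikes: they are no part of the job. What is shaped like the inner but green or turquoise is not meant.

How it is judged:
On the way, in this order (a step that is already met when the one before it is completed fails the run):
1. the caddy is held clear of the shelf, tilted 20 to 40 degrees (angle between tin_mid's own z axis and vertical between 0.35 and 0.7 rad and height (world z) of tin_mid above 0.07 m and contact force between tin and the fingers above 1 N), for 0.5 s.
2. the caddy stands level on the board, released (angle between tin_mid's own z axis and vertical below 0.07 rad and z of tin_mid in the frame of board between 0.057 and 0.065 m and x of tin_mid in the frame of board between -0.13 and 0.13 m and y of tin_mid in the frame of board between -0.09 and 0.09 m and contact force between tin and the fingers below 0.1 N), for 0.3 s.
3. both lids, still nested, are seated on the caddy and let go (angle between tin_mid's own z axis and vertical below 0.07 rad and z of tin_mid in the frame of board between 0.057 and 0.065 m and x of tin_mid in the frame of board between -0.13 and 0.13 m and y of tin_mid in the frame of board between -0.09 and 0.09 m and horizontal distance between knob and tin_mid below 0.007 m and z of knob in the frame of tin_mid between 0.087 and 0.095 m and angle between the z axis of knob and the z axis of tin_mid, either way round below 0.08 rad and horizontal distance between collar and knob below 0.008 m and z of collar in the frame of knob between -0.031 and -0.023 m and angle between the z axis of collar and the z axis of knob, either way round below 0.08 rad and contact force between inner and the fingers below 0.1 N), for 0.3 s.
At the end, for the whole second after the job is handed in: The caddy stands level (within 4 degrees) on the board with the inner lid seated in its neck (within 4 mm in height, 7 mm sideways, 4.5 degrees), the robot touching neither; the outer lid is held by the fingers alone, level within 14 degrees and at rest, at least 75 mm above its nested position (all of step 2 and horizontal distance between knob and tin_mid below 0.007 m and z of knob in the frame of tin_mid between 0.087 and 0.095 m and angle between the z axis of knob and the z axis of tin_mid, either way round below 0.08 rad and z of collar in the frame of tin_mid above 0.139 m and angle between collar's own z axis and vertical below 0.25 rad and contact force between outer and the fingers above 1 N and contact force between inner and the arm below 0.1 N and contact force between inner and the fingers below 0.1 N and contact force between outer and inner below 0.1 N and contact force between outer and tin below 0.1 N and linear speed of outer below 0.03 m/s); the arm keeps its last pose, push and grip.
It fails at once if the outer lid parts from the inner lid while the inner lid is not seated on the caddy (distance between collar and knob above 0.042 m and not (horizontal distance between knob and tin_mid below 0.007 m and z of knob in the frame of tin_mid between 0.087 and 0.095 m and angle between the z axis of knob and the z axis of tin_mid, either way round below 0.08 rad)).
It fails at once if the caddy is tipped more than 50 degrees (angle between tin_mid's own z axis and vertical above 0.87 rad).
It fails at once if a bystander is moved more than 20 mm (distance of any of lunchbox_mid, fork_mid, ramekin_rim, bowl_rim, spice_mid from where it was at the start of the episode above 0.02 m).
It fails at once if the lamp switch is flipped (value of joint lamp_switch above 0.3 rad).
It also fails if it takes over 72 s, if anything falls off the work surface, if the arm or the gripper's body presses on something with over 40 N, if the wrist force passes 120 N, or if a joint passes its speed limit or range.

## Robot

A 6-joint arm with a two-finger parallel gripper is mounted at the origin on the work surface. World frame = base frame: x ahead of the robot, y to its left, z up, the work surface at z = 0. Lengths are in m, angles in rad, forces in N, time in s.
With the tool pointing down it reaches from about 0.3 to 0.95 m from the base axis. Payload 3.1 kg.
Tool frame: the origin (TCP) lies on the centre line of the jaws, within the pads' length; the fingertips stand env.nose_length ahead of it and the grasp point (between the pads) lies 11 mm behind it (env.nose_length is the distance from the TCP to the fingertips, in m); z points along the fingers, y is the direction in which the jaws open and shut (so a half turn about z gives the same grasp; the last joint's range is limited). The gripper opens to 85 mm and grips with 20 to 120 N. Pads are 22 mm wide; open, the fingers measure 114 mm over their backs; the gripper's body (76 mm by 85 mm) begins 54 mm behind the grasp point. The pads swing forward as they close: fully open they stand 13 mm farther back than shut.
Start: joints at [-1.336, 0.308, 1.634, -0, 1.2, -0.07], TCP at [0.188, -0.596, 0.239] pointing down, gripper open.
Joint ranges: [-3.06, 3.06], [-0.79, 1.96], [0.05, 2.63], [-1.19, 4.34], [0.05, 2.64], [-2.94, 2.94]. Speed limits (rad/s): [2.79, 2.79, 3.14, 3.14, 3.14, 3.14].

## Interface

Orientations are given as a 3x3 rotation matrix whose columns are the frame's x, y, z axes.
In Python, from plant import env gives the robot as it stands.
- The arm moves only by the tool jog_arm, never from a script. Its argument "motion" is a list of rows, each an object with "jaw": the finger opening in cm, from 0 to 8.54; "dp": the shift along the tool's x, y, z in cm, a list of three; "twist": the turn about the tool's z in rad. In form: [{"jaw": jaw, "dp": [tx, ty, tz], "twist": twist}, ...]. A call has 1 to 12 rows; each row shifts and turns the commanded pose from where the row before left it, along the tool's axes as they then stand; what a row does not reach is not made up. A row lasts 1/12 s, in which the tool goes at most 41.7 mm and 7.16 degrees, less where a joint would pass 70% of its speed; a pose out of reach is approached as far as the arm can. A call is refused whole if a number of a shift passes 4.17 or a number of a turn 0.125, either way. A call with a gripper value outside its range is refused whole. The fingers move at their own pace and stop on an object; the grip force is fixed at half the most. Time passes only in rows, so rows that do not move let the fingers close. It gives the time, the measured TCP pose, the force and the opening at its end, in the units of the state.
- env.get_obs(): the state, without advancing time (a new reading comes with each control period).
- env.grab_frame(name): name is "side" or "top" or "wrist"; returns a dict with "pixels" (420x560x3 uint8, red, green, blue), "K" (3x3 intrinsics, pixels), "k1" (the pictures are not rectified: a ray, as slopes to the right and down, at radius r is drawn at 1 + k1 r^2 times it, then the intrinsics apply), "T" (4x4, takes a point from camera to world coordinates). Camera axes: x right, y down, z forward; pixel columns grow to the right and rows downward; lengths in m; the calibration is good to about 2 mm. A picture is of the moment at which its call begins. There is no depth.
- env.job_done(): hands the job in, once; it reports no verdict.
The state is a dict: "t": time; "joint_positions": joint angles; "joint_velocities": joint speeds; "tau": joint torques, N m; "position": TCP position; "tcp_rot": TCP orientation; "wrist_force": force on the tool from outside, world axes, zero at the start; "ft_torque": the same for the moment, N m; "finger_gap": finger opening in m.
Only numpy, scipy, OpenCV 4.12 (cv2) and the standard library are available. Lean on these libraries where they do the work, as an engineer would, in place of code of your own. Each camera call takes 0.05 s, during which the arm holds its last target.

## Working session

There is one attempt and no reset: what is moved stays moved. The work goes in short steps, Python scripts to look and compute and a tool call to move; the robot and the scene stay as the last step left them, time stands still between calls to the robot, and variables do not carry over. Pictures are saved under pics/ and viewed, and the job is handed in when it is done.

Besides the shell and the picture viewer there is one more tool, called after "Request:" as name([rows], argument=value, ...), one row to a line, values as JSON. jog_arm: Moves the arm, as the interface text tells. Its arguments: {"type":"object","properties":{"motion":{"type":"array"}},"required":["motion"]}

```bash
mkdir -p pics; ls
cat > h.py <<'E'
import numpy as np, cv2
from plant import env
def grab(n,f=None):
    r=env.grab_frame(n)
    if f: cv2.imwrite('pics/'+f,cv2.cvtColor(r['pixels'],cv2.COLOR_RGB2BGR))
    return r
def ray(r,u,v):
    K=r['K']; x=(u-K[0,2])/K[0,0]; y=(v-K[1,2])/K[1,1]
    k=r['k1']; a,b=x,y
    for _ in range(30):
        s=1+k*(a*a+b*b); a,b=x/s,y/s
    T=r['T']; d=T[:3,:3]@np.array([a,b,1]); return T[:3,3],d/np.linalg.norm(d)
def onz(r,u,v,z):
    o,d=ray(r,u,v); return o+d*(z-o[2])/d[2]
def proj(r,P):
    T=r['T']; c=T[:3,:3].T@(np.asarray(P)-T[:3,3]); x,y=c[0]/c[2],c[1]/c[2]
    s=1+r['k1']*(x*x+y*y); K=r['K']; return K[0,0]*x*s+K[0,2],K[1,1]*y*s+K[1,2]
E
python3 - <<'E'
from h import *
for n in ('side','top','wrist'):
    r=grab(n,n+'0.png'); print(n,r['K'].tolist(),r['k1'],r['T'].round(3).tolist())
o=env.get_obs(); print(o, env.nose_length)
E
```

```text
pics
side [[476.8853504211009, 0.0, 280.9883722130353], [0.0, 476.8853504211009, 213.23239086727793], [0.0, 0.0, 1.0]] -0.013311005067389178 [[0.995, -0.056, 0.08, 0.465], [-0.098, -0.587, 0.803, -1.041], [0.002, -0.807, -0.59, 0.853], [0.0, 0.0, 0.0, 1.0]]
top [[455.983094373618, 0.0, 283.42832235089145], [0.0, 455.983094373618, 208.24598117213876], [0.0, 0.0, 1.0]] -0.019757613776480408 [[0.084, -0.974, 0.21, 0.256], [-0.996, -0.081, 0.021, -0.013], [-0.004, -0.211, -0.977, 1.503], [0.0, 0.0, 0.0, 1.0]]
wrist [[359.07520476687444, 0.0, 282.28097506960313], [0.0, 359.07520476687444, 212.5087320692054], [0.0, 0.0, 1.0]] -0.06910719250432015 [[0.301, -0.914, -0.27, 0.256], [-0.954, -0.289, -0.084, -0.574], [-0.002, 0.283, -0.959, 0.372], [0.0, 0.0, 0.0, 1.0]]
{'t': 0.15, 'joint_positions': array([-1.33570777e+00,  3.08807049e-01,  1.63487620e+00,  2.29350118e-05,
        1.19968582e+00, -6.97319708e-02]), 'joint_velocities': array([ 4.10710697e-04, -2.58129077e-03, -5.27748319e-03, -1.58148159e-03,
        1.78479674e-03, -4.48908452e-05]), 'tau': array([-5.90717900e-04, -4.15802622e+01, -2.77146649e+01, -2.17927695e-04,
        6.04209228e-03, -2.33032426e-05]), 'position': array([ 0.18739339, -0.59559874,  0.23831815]), 'tcp_rot': array([[ 9.53903360e-01,  3.00113686e-01, -3.92994407e-04],
       [ 3.00113908e-01, -9.53901798e-01,  1.73253701e-03],
       [ 1.45079996e-04, -1.77061596e-03, -9.99998422e-01]]), 'wrist_force': array([-0.03277278, -0.73418093,  0.57039361]), 'ft_torque': array([-0.0804675 ,  0.03698197,  0.03416497]), 'finger_gap': 0.08574344239866628} 0.008
```

View pics/side0.png

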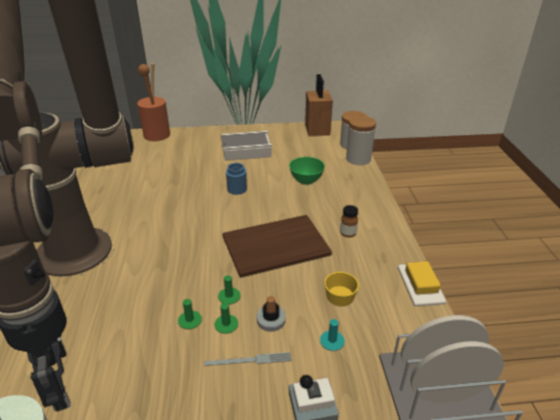

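View pics/top0.png

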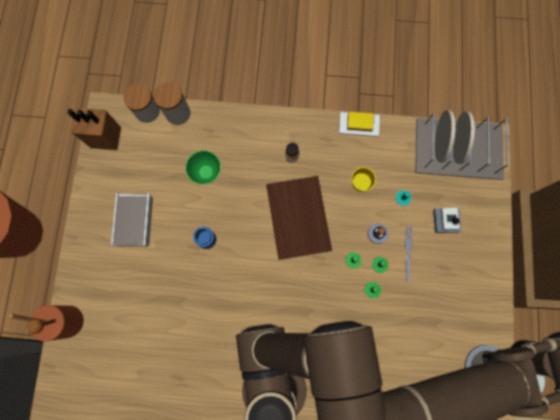

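View pics/wrist0.png

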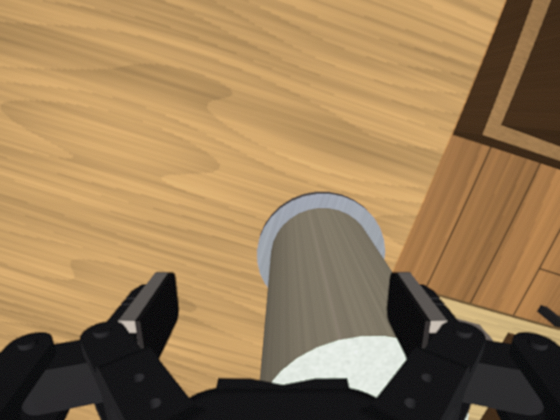

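The top view shows:
- The blue caddy is at (204,237), left of the board at (298,217).
- There are five knobbed look-alikes: three green at (353,260), (380,265) and (373,290), one turquoise at (403,198), and the grey steel lid with a brown knob at (378,233).

Only the steel lid with the wooden knob fits the description. I'll confirm it in enlarged crops and measure.

Run:
```python
from h import *
rt=grab('top');rs=grab('side')
a=cv2.resize(rt['pixels'][210:260,350:410],(400,333),interpolation=cv2.INTER_CUBIC)
b=cv2.resize(rs['pixels'][280:340,240:300],(333,333),interpolation=cv2.INTER_CUBIC)
c=cv2.resize(rt['pixels'][212:262,180:230],(333,333),interpolation=cv2.INTER_CUBIC)
d=cv2.resize(rs['pixels'][155:205,212:262],(333,333),interpolation=cv2.INTER_CUBIC)
im=np.vstack([np.hstack([a,b]),np.hstack([c,d,np.zeros((333,67,3),np.uint8)])])
im=cv2.resize(im,None,fx=.85,fy=.85)
cv2.imwrite('pics/crop1.png',im[:,:,::-1])
def blobs(r,lo,hi,amin):
    h=cv2.cvtColor(r['pixels'],cv2.COLOR_RGB2HSV); m=cv2.inRange(h,lo,hi)
    n,l,s,c=cv2.connectedComponentsWithStats(m)
    return [(s[i].tolist(),c[i].round(1).tolist()) for i in range(1,n) if s[i,4]>amin],l
print('blue t',blobs(rt,(100,90,20),(118,255,255),40)[0])
print('blue s',blobs(rs,(100,90,20),(118,255,255),40)[0])
for nm,r in(('t',rt),('s',rs)):
    h=cv2.cvtColor(r['pixels'],cv2.COLOR_RGB2HSV)
    m=((r['pixels'].sum(2)<190)&((h[...,0]<12)|(h[...,0]>170))).astype(np.uint8)
    m[320:]=0
    n,l,s,c=cv2.connectedComponentsWithStats(m); 
    for i in range(1,n):
        if s[i,4]>1500:
            cs,_=cv2.findContours((l==i).astype(np.uint8),0,1); q=max(cs,key=cv2.contourArea)
            p=cv2.approxPolyDP(q,6,True)[:,0]; print(nm,s[i].tolist(),p.tolist(),cv2.minAreaRect(q)); 
            if len(p)==4: print([onz(r,u,v,.018).round(3).tolist() for u,v in p])
```

```text
blue t [([194, 228, 21, 20, 323], [204.0, 237.1])]
blue s [([227, 164, 18, 29, 452], [235.9, 178.3])]
t [267, 177, 64, 81, 3720] [[315, 177], [267, 185], [279, 257], [330, 249]] ((298.5135192871094, 217.0811004638672), (74.63713836669922, 52.27887725830078), 80.53767395019531)
[[0.691, -0.078, 0.018], [0.65, 0.081, 0.018], [0.412, 0.02, 0.018], [0.452, -0.144, 0.018]]
```

View pics/crop1.png

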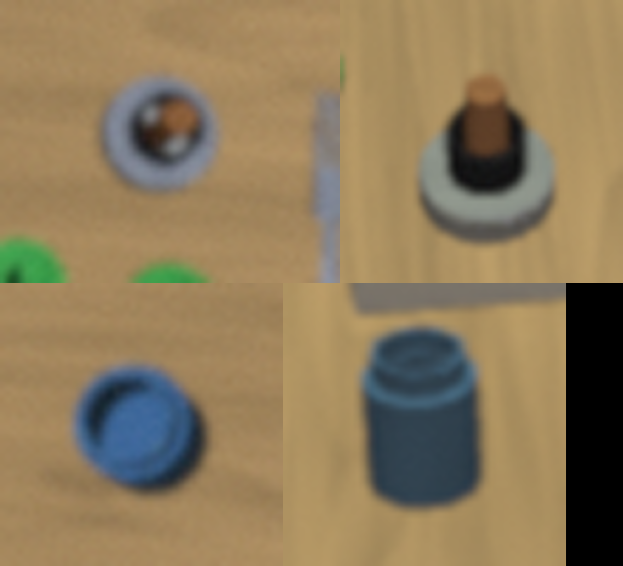

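The crops confirm both objects: the steel cap with black collar and wooden knob (top view about (378,233), side view (271,299)), and the blue caddy. Next I compute positions.

Run:
```python
from h import *
rt=grab('top');rs=grab('side')
print('lid disc top',onz(rt,378.2,233.3,.020)); print('knob top t',onz(rt,381.7,230.6,.074),'s',onz(rs,270.9,299.1,.074))
print('caddy shoulder t',onz(rt,204.2,237.6,.07),'neck s',onz(rs,235.9,166.8,.086))
P=np.array([onz(rt,u,v,.018) for u,v in [[315,177],[267,185],[279,257],[330,249]]])
print('board c',P.mean(0), [np.linalg.norm(P[i]-P[i-1]).round(3) for i in range(4)])
o=onz(rs,15,410,0.15);print(o)
# bystanders rough
for n,(u,v),z in (('bowl',(203,167),.06),('spice',(292,152),.085),('ram',(363,180),.045),('fork',(408,253),.004),('switch',(447,220),.03),('lunch',(131,219),.055),('g1',(353,260),.03),('g2',(380,265),.03),('g3',(373,290),.03),('tq',(403,198),.03)): print(n,onz(rt,u,v,z)[:2].round(3))
```

```text
lid disc top [ 0.51623732 -0.29859227  0.02      ]
knob top t [ 0.51633757 -0.29892995  0.074     ] s [ 0.51749241 -0.30008382  0.074     ]
caddy shoulder t [0.44777579 0.26067569 0.07      ] neck s [0.45305329 0.26261664 0.086     ]
board c [ 0.55120735 -0.03035241  0.018     ] [np.float64(0.249), np.float64(0.164), np.float64(0.246), np.float64(0.169)]
[ 0.08489052 -0.57470041  0.15      ]
bowl [0.683 0.295]
spice [0.75  0.005]
ram [ 0.686 -0.236]
fork [ 0.462 -0.402]
switch [ 0.577 -0.521]
lunch [0.49  0.508]
g1 [ 0.421 -0.219]
g2 [ 0.412 -0.307]
g3 [ 0.331 -0.288]
tq [ 0.64  -0.374]
```

Plan:
- The interface can't tilt the tool. I'll grip the caddy high on its body and push its foot against the board's fixed long edge so it pivots between the pads, then lift it.
- To level it, I'll set it down on the board.

First I raise the arm and travel towards the caddy.

Request:
jog_arm([
  {"jaw": 8.54, "dp": [0, 0, -2.5], "twist": 0},
  {"jaw": 8.54, "dp": [0, 0, -2.5], "twist": 0},
  {"jaw": 8.54, "dp": [1.7, -2.5, 0], "twist": 0},
  {"jaw": 8.54, "dp": [1.7, -2.5, 0], "twist": 0},
  {"jaw": 8.54, "dp": [1.7, -2.5, 0], "twist": 0},
  {"jaw": 8.54, "dp": [1.7, -2.5, 0], "twist": 0},
  {"jaw": 8.54, "dp": [1.7, -2.5, 0], "twist": 0},
  {"jaw": 8.54, "dp": [1.7, -2.5, 0], "twist": 0},
  {"jaw": 8.54, "dp": [1.7, -2.5, 0], "twist": 0},
  {"jaw": 8.54, "dp": [1.7, -2.5, 0], "twist": 0},
  {"jaw": 8.54, "dp": [1.7, -2.5, 0], "twist": 0},
  {"jaw": 8.54, "dp": [1.7, -2.5, 0], "twist": 0},
])

```text
t: 1.35
position: [0.2748, -0.3053, 0.2894]
tcp_rot: [[0.954, 0.3, 0.001], [0.3, -0.954, -0.0], [0.0, 0.001, -1.0]]
wrist_force: [0.8, -1.0, -0.0]
finger_gap: 0.0853
```

Request:
jog_arm([
  {"jaw": 8.54, "dp": [2.3, -3.3, 0], "twist": 0},
  {"jaw": 8.54, "dp": [2.3, -3.3, 0], "twist": 0},
  {"jaw": 8.54, "dp": [2.3, -3.3, 0], "twist": 0},
  {"jaw": 8.54, "dp": [2.3, -3.3, 0], "twist": 0},
  {"jaw": 8.54, "dp": [2.3, -3.3, 0], "twist": 0},
  {"jaw": 8.54, "dp": [2.3, -3.3, 0], "twist": 0},
  {"jaw": 8.54, "dp": [2.3, -3.3, 0], "twist": 0},
  {"jaw": 8.54, "dp": [2.3, -3.3, 0], "twist": 0},
  {"jaw": 8.54, "dp": [2.3, -3.3, 0], "twist": 0},
  {"jaw": 8.54, "dp": [2.3, -3.3, 0], "twist": 0},
  {"jaw": 8.54, "dp": [2.3, -3.3, 0], "twist": 0},
  {"jaw": 8.54, "dp": [2.3, -3.3, 0], "twist": 0},
])

```text
t: 2.35
position: [0.4193, 0.1561, 0.2896]
tcp_rot: [[0.954, 0.301, 0.001], [0.301, -0.954, 0.0], [0.001, 0.0, -1.0]]
wrist_force: [0.7, -0.7, 0.4]
finger_gap: 0.0853
```

Request:
jog_arm([
  {"jaw": 8.54, "dp": [0, 0, 0], "twist": -0.125},
  {"jaw": 8.54, "dp": [0, 0, 0], "twist": -0.125},
  {"jaw": 8.54, "dp": [0, 0, 0], "twist": -0.125},
  {"jaw": 8.54, "dp": [0, 0, 0], "twist": -0.125},
  {"jaw": 8.54, "dp": [0, 0, 0], "twist": -0.125},
  {"jaw": 8.54, "dp": [0, 0, 0], "twist": -0.125},
  {"jaw": 8.54, "dp": [0, 0, 0], "twist": -0.125},
  {"jaw": 8.54, "dp": [0, 0, 0], "twist": -0.125},
  {"jaw": 8.54, "dp": [0, 0, 0], "twist": -0.125},
  {"jaw": 8.54, "dp": [0, 0, 0], "twist": -0.125},
  {"jaw": 8.54, "dp": [0, 0, 0], "twist": -0.125},
  {"jaw": 8.54, "dp": [0, 0, 0], "twist": -0.125},
])

```text
t: 3.35
position: [0.4191, 0.1539, 0.2894]
tcp_rot: [[-0.238, 0.971, 0.0], [0.971, 0.238, 0.0], [0.0, 0.0, -1.0]]
wrist_force: [0.5, -0.3, 0.7]
finger_gap: 0.0855
```

Run:
```python
from h import *
o=env.get_obs(); print(o['joint_positions'].round(3))
r=grab('wrist','w1.png')
for P in ([.45,.2615,.086],[.45,.2615,0.07],[.528,.057,.018]): print(proj(r,P))
```

```text
[ 0.254 -0.096  1.976 -0.     1.261  0.014]
(np.float64(344.7084926654465), np.float64(78.18903217588269))
(np.float64(341.85537450853525), np.float64(79.5125316963537))
(np.float64(348.93911361201475), np.float64(268.4082945552294))
```

View pics/w1.png

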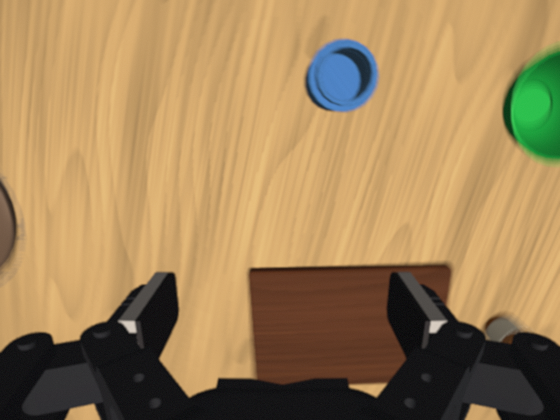

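The wrist view shows the caddy at about (342,75), and the board's left edge from (250,268) to (451,264), which is parallel to the jaw axis.

Run:
```python
from h import *
r=grab('wrist')
h=cv2.cvtColor(r['pixels'],cv2.COLOR_RGB2HSV); m=cv2.inRange(h,(98,90,20),(120,255,255))
cs,_=cv2.findContours(m,0,1); q=max(cs,key=cv2.contourArea); c,R=cv2.minEnclosingCircle(q); print(c,R,cv2.boundingRect(q))
# outer contour: body shoulder z=.07 dia 66
for z in(.07,.086): print(z,onz(r,*c,z))
e=onz(r,c[0]-R,c[1],.07);f=onz(r,c[0]+R,c[1],.07);print(np.linalg.norm(e-f))
A=onz(r,250,268,.018);B=onz(r,451,264,.018);print(A,B,np.linalg.norm(A-B),np.degrees(np.arctan2((B-A)[1],(B-A)[0])), (A+B)/2)
o=env.get_obs();R=o['tcp_rot']
C=np.array([.45,.2615,.053]);C[:2]=onz(r,*c,.075)[:2]
print(C,'tool delta cm',100*R.T@(C-o['position']))
```

```text
(342.4822082519531, 76.06939697265625) 37.2010383605957 (309, 41, 71, 72)
0.07 [0.44929314 0.26471646 0.07      ]
0.086 [0.44714922 0.26284761 0.086     ]
0.06974628497499313
[0.40934885 0.02831035 0.018     ] [0.65187128 0.09352512 0.018     ] 0.2511376095045389 15.050924587291338 [0.53061006 0.06091774 0.018     ]
[0.44862317 0.26413244 0.053     ] tool delta cm [10.0430964   5.42181879 23.64107756]
```

Request:
jog_arm([
  {"jaw": 8.54, "dp": [2.0, 1.1, 0], "twist": 0},
  {"jaw": 8.54, "dp": [2.0, 1.1, 0], "twist": 0},
  {"jaw": 8.54, "dp": [2.0, 1.1, 0], "twist": 0},
  {"jaw": 8.54, "dp": [2.0, 1.1, 0], "twist": 0},
  {"jaw": 8.54, "dp": [2.0, 1.0, 0], "twist": 0},
  {"jaw": 8.54, "dp": [0, 0, 3.0], "twist": -0.02},
  {"jaw": 8.54, "dp": [0, 0, 3.5], "twist": 0},
  {"jaw": 8.54, "dp": [0, 0, 3.0], "twist": 0},
  {"jaw": 8.54, "dp": [0, 0, 2.5], "twist": 0},
  {"jaw": 8.54, "dp": [0, 0, 0], "twist": 0},
])

```text
t: 4.28
position: [0.444, 0.2616, 0.1635]
tcp_rot: [[-0.248, 0.969, -0.011], [0.969, 0.248, -0.005], [-0.002, -0.012, -1.0]]
wrist_force: [-0.4, -0.8, -0.4]
finger_gap: 0.0856
```

Run:
```python
from h import *
r=grab('wrist','w2.png')
h=cv2.cvtColor(r['pixels'],cv2.COLOR_RGB2HSV); m=cv2.inRange(h,(98,90,20),(120,255,255))
cs,_=cv2.findContours(m,0,1); q=max(cs,key=cv2.contourArea); c,R=cv2.minEnclosingCircle(q); print(c,R,cv2.boundingRect(q))
print(env.get_obs()['position'],proj(r,[.449,.263,.086]))
```

```text
(297.5, 209.5) 53.352699279785156 (250, 157, 96, 106)
[0.44591561 0.26248736 0.16638851] (np.float64(291.8945447498432), np.float64(226.3887962327459))
```

View pics/w2.png

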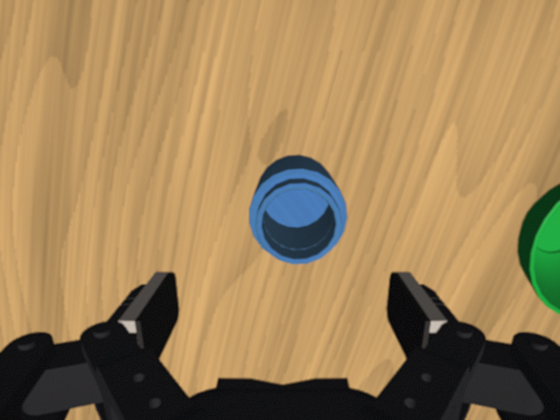

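The caddy mouth is centred near (299,221), slightly right of where I predicted. I convert that into a correction.

Run:
```python
from h import *
r=grab('wrist')
cv2.imwrite('pics/w2c.png',cv2.resize(r['pixels'][145:275,235:360],None,fx=4.4,fy=4.4,interpolation=cv2.INTER_CUBIC)[:,:,::-1])
o=env.get_obs()
P=onz(r,299,221,.086);print(P,o['position'],100*o['tcp_rot'].T@(P-o['position']))
```

```text
[0.45488594 0.26767004 0.086     ] [0.44791772 0.26341717 0.16876927] [0.24168106 0.79885827 8.27510553]
```

View pics/w2c.png

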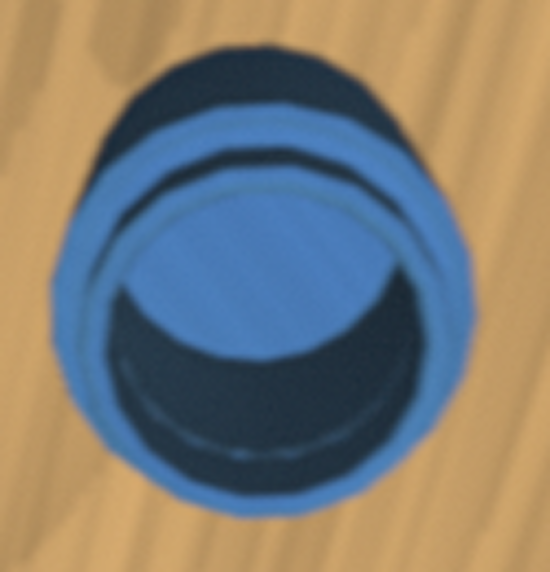

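Request:
jog_arm([
  {"jaw": 8.54, "dp": [0.1, 0.4, 0], "twist": 0},
  {"jaw": 8.54, "dp": [0, 0, 2], "twist": 0},
  {"jaw": 8.54, "dp": [0, 0, 2.5], "twist": 0},
  {"jaw": 8.54, "dp": [0, 0, 2.5], "twist": 0},
  {"jaw": 8.54, "dp": [0, 0, 2.5], "twist": 0},
  {"jaw": 8.54, "dp": [0, 0, 2.0], "twist": 0},
  {"jaw": 8.54, "dp": [0, 0, 0], "twist": 0},
  {"jaw": 8.54, "dp": [0, 0, 0], "twist": 0},
])

```text
t: 5.05
position: [0.4533, 0.2661, 0.0554]
tcp_rot: [[-0.251, 0.968, 0.001], [0.968, 0.251, 0.001], [0.0, 0.001, -1.0]]
wrist_force: [-0.4, 1.0, 0.2]
finger_gap: 0.0851
```

Run:
```python
from h import *
r=grab('wrist','w3.png')
s=grab('side'); cv2.imwrite('pics/s3.png',cv2.resize(s['pixels'][60:240,140:340],None,fx=3,fy=3,interpolation=cv2.INTER_CUBIC)[:,:,::-1])
o=env.get_obs();print(o['position'],o['wrist_force'],o['tcp_rot'])
```

```text
[0.45453224 0.26680121 0.05680281] [ 0.52477779 -0.32434133 -0.08429582] [[-2.50945445e-01  9.67990479e-01  4.56248765e-03]
 [ 9.68000735e-01  2.50937757e-01  2.19521885e-03]
 [ 9.80050533e-04  4.96737157e-03 -9.99987182e-01]]
```

View pics/w3.png

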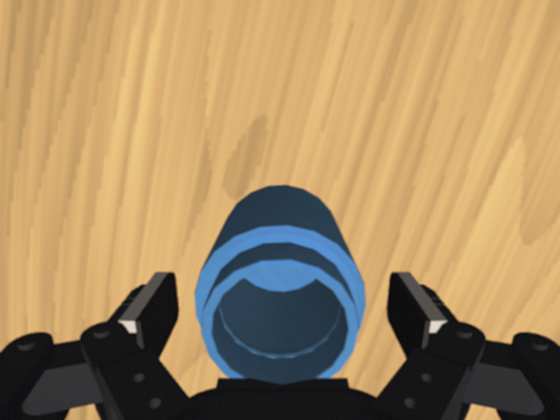

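View pics/s3.png

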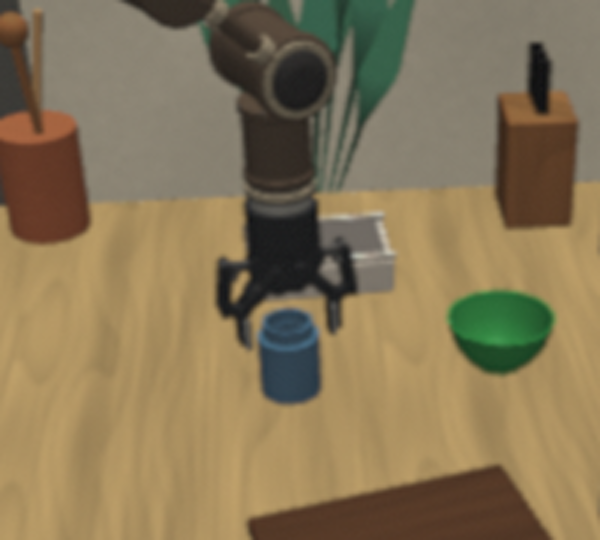

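Run:
```python
from h import *
r=grab('side');t=grab('top')
f=lambda q:((q[0]-140)*3,(q[1]-60)*3)
for P in ([.4545,.2668,.062],[.4545,.2668,.0568],[.452,.2625,.086],[.4545,.2668,.086],[.4545,.2668,0]): print(P,np.round(f(proj(r,P)),0),np.round(proj(t,P),1))
y=np.array([.968,.251,0])
for s in (-1,1): print(np.round(f(proj(r,np.array([.4545,.2668,.06])+s*.0425*y))))
o=env.get_obs();print(o['position'])
cv2.imwrite('pics/s4.png',cv2.resize(r['pixels'][130:205,200:275],None,fx=7,fy=7,interpolation=cv2.INTER_CUBIC)[:,:,::-1])
w=grab('wrist'); print(proj(w,[.4545,.2668,.086]),proj(w,[.4545,.2668,.0568]),[proj(w,np.array([.4545,.2668,.062])+s*.0425*y) for s in(-1,1)])
```

```text
[0.4545, 0.2668, 0.062] [290. 338.] [203.  235.7]
[0.4545, 0.2668, 0.0568] [290. 342.] [203.3 236. ]
[0.452, 0.2625, 0.086] [287. 321.] [202.9 235.5]
[0.4545, 0.2668, 0.086] [289. 318.] [201.6 234.6]
[0.4545, 0.2668, 0] [293. 387.] [206.3 238.6]
[251. 347.]
[329. 332.]
[0.45426909 0.26666813 0.05674439]
(np.float64(282.96120167671876), np.float64(327.5229591825529)) (np.float64(282.55499554777265), np.float64(286.49082539325406)) [(np.float64(177.42535282670934), np.float64(292.26994015446655)), (np.float64(387.5400619983084), np.float64(292.0812444592963))]
```

View pics/s4.png

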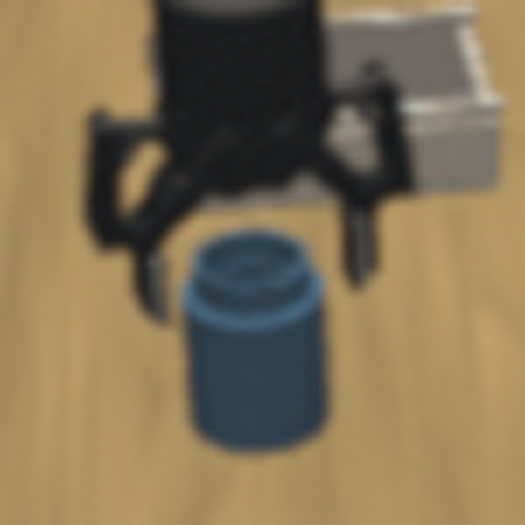

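Request:
jog_arm([
  {"jaw": 8.54, "dp": [0, 0, 1.2], "twist": 0},
  {"jaw": 8.54, "dp": [0, 0, 0], "twist": 0},
  {"jaw": 6.0, "dp": [0, 0, 0], "twist": 0},
  {"jaw": 6.0, "dp": [0, 0, 0], "twist": 0},
  {"jaw": 6.0, "dp": [0, 0, 0], "twist": 0},
  {"jaw": 6.0, "dp": [0, 0, 0], "twist": 0},
  {"jaw": 6.0, "dp": [0, 0, 0], "twist": 0},
  {"jaw": 6.0, "dp": [0, 0, 0], "twist": 0},
])

```text
t: 5.97
position: [0.4522, 0.2657, 0.0425]
tcp_rot: [[-0.251, 0.968, 0.0], [0.968, 0.251, 0.0], [0.0, 0.0, -1.0]]
wrist_force: [-0.1, -0.1, 3.7]
finger_gap: 0.0658
```

The grip holds at 65.8 mm. Next I lift 12 mm and carry the caddy to just short of the board's left edge.

Request:
jog_arm([
  {"jaw": 6.0, "dp": [0, 0, -0.6], "twist": 0},
  {"jaw": 6.0, "dp": [0, 0, -0.6], "twist": 0},
  {"jaw": 6.0, "dp": [-2, 0, 0], "twist": 0},
  {"jaw": 6.0, "dp": [-2.5, 0, 0], "twist": 0},
  {"jaw": 6.0, "dp": [-2.5, 0, 0], "twist": 0},
  {"jaw": 6.0, "dp": [-2.5, 0, 0], "twist": 0},
  {"jaw": 6.0, "dp": [-2.5, 0, 0], "twist": 0},
  {"jaw": 6.0, "dp": [-2.5, 0, 0], "twist": 0},
  {"jaw": 6.0, "dp": [-1.5, 0, 0], "twist": 0},
  {"jaw": 6.0, "dp": [-1, 0, 0], "twist": 0},
  {"jaw": 6.0, "dp": [0, 0, 0], "twist": 0},
])

```text
t: 6.88
position: [0.4953, 0.0996, 0.0545]
tcp_rot: [[-0.249, 0.969, 0.001], [0.969, 0.249, -0.0], [-0.0, 0.0, -1.0]]
wrist_force: [0.2, -0.4, -2.3]
finger_gap: 0.0653
```

Run:
```python
from h import *
r=grab('side');o=env.get_obs();print(o['position'],o['wrist_force'])
cv2.imwrite('pics/s5.png',cv2.resize(r['pixels'][160:280,190:340],None,fx=5,fy=5,interpolation=cv2.INTER_CUBIC)[:,:,::-1])
```

```text
[0.49493076 0.10061497 0.0544001 ] [-0.135517    0.35494656 -2.45511673]
```

View pics/s5.png

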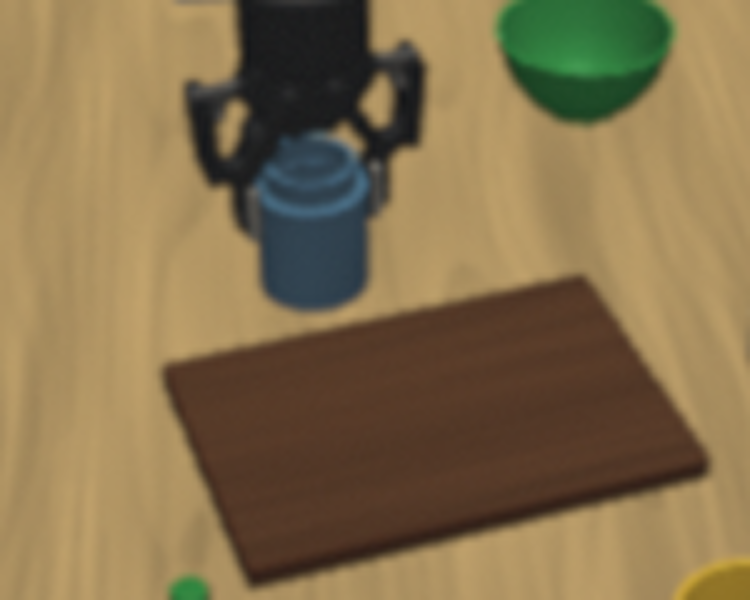

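The caddy is held upright, about 15 mm short of the board edge. I push slowly.

Request:
jog_arm([
  {"jaw": 6.0, "dp": [-0.5, 0, 0], "twist": 0},
  {"jaw": 6.0, "dp": [-0.5, 0, 0], "twist": 0},
  {"jaw": 6.0, "dp": [-0.5, 0, 0], "twist": 0},
  {"jaw": 6.0, "dp": [-0.4, 0, 0], "twist": 0},
  {"jaw": 6.0, "dp": [-0.3, 0, 0], "twist": 0},
  {"jaw": 6.0, "dp": [-0.3, 0, 0], "twist": 0},
  {"jaw": 6.0, "dp": [-0.3, 0, 0], "twist": 0},
  {"jaw": 6.0, "dp": [0, 0, 0], "twist": 0},
])

```text
t: 7.6
position: [0.5011, 0.078, 0.0552]
tcp_rot: [[-0.246, 0.969, -0.002], [0.969, 0.246, 0.008], [0.008, -0.0, -1.0]]
wrist_force: [-3.7, 14.6, 4.6]
finger_gap: 0.0657
```

Run:
```python
from h import *
r=grab('side');o=env.get_obs();print(o['position'],o['wrist_force'])
cv2.imwrite('pics/s6.png',cv2.resize(r['pixels'][160:280,190:340],None,fx=5,fy=5,interpolation=cv2.INTER_CUBIC)[:,:,::-1])
```

```text
[0.50107273 0.07807882 0.05515983] [-2.85425564 14.18520976  5.15296355]
```

View pics/s6.png

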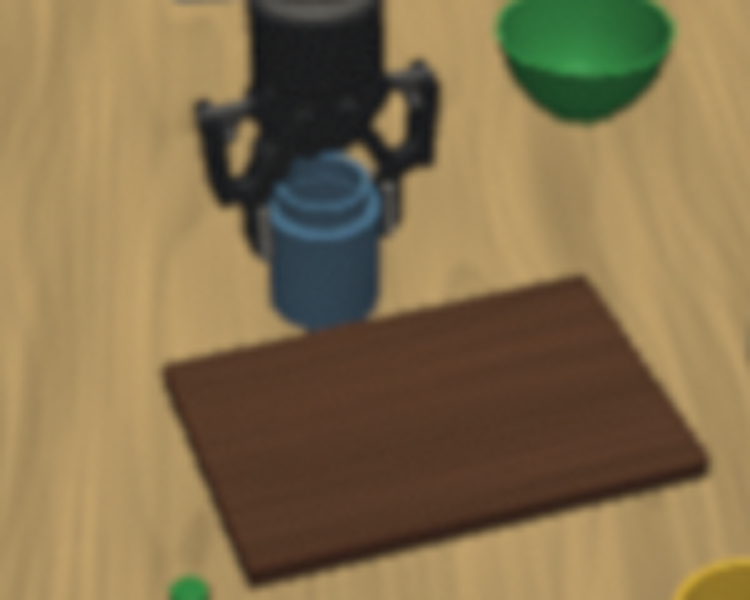

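The caddy is against the board edge at about 14 N and just starting to lean. I keep pushing.

Request:
jog_arm([
  {"jaw": 6.0, "dp": [-0.3, 0, 0], "twist": 0},
  {"jaw": 6.0, "dp": [-0.3, 0, 0], "twist": 0},
  {"jaw": 6.0, "dp": [-0.3, 0, 0], "twist": 0},
  {"jaw": 6.0, "dp": [-0.3, 0, -0.1], "twist": 0},
  {"jaw": 6.0, "dp": [-0.3, 0, -0.1], "twist": 0},
  {"jaw": 6.0, "dp": [0, 0, 0], "twist": 0},
  {"jaw": 6.0, "dp": [0, 0, 0], "twist": 0},
])

```text
t: 8.23
position: [0.5048, 0.0637, 0.0576]
tcp_rot: [[-0.247, 0.969, -0.002], [0.969, 0.247, 0.008], [0.008, -0.0, -1.0]]
wrist_force: [-4.6, 13.6, 8.6]
finger_gap: 0.0652
```

Run:
```python
from h import *
r=grab('side');o=env.get_obs();print(o['position'],o['wrist_force'])
cv2.imwrite('pics/s7.png',cv2.resize(r['pixels'][160:280,190:340],None,fx=5,fy=5,interpolation=cv2.INTER_CUBIC)[:,:,::-1])
r=grab('wrist','w7.png')
```

```text
[0.5048359  0.06373742 0.05761766] [-5.15184339 14.19480835  8.78719716]
```

View pics/s7.png

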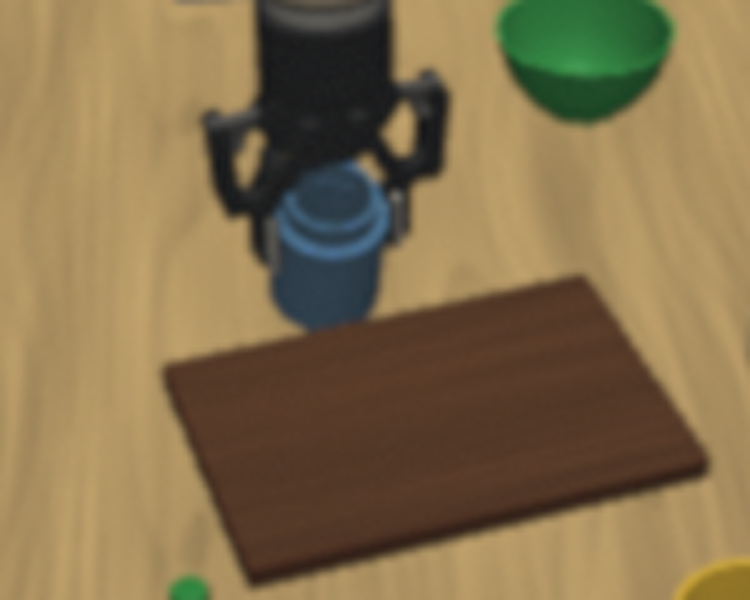

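View pics/w7.png

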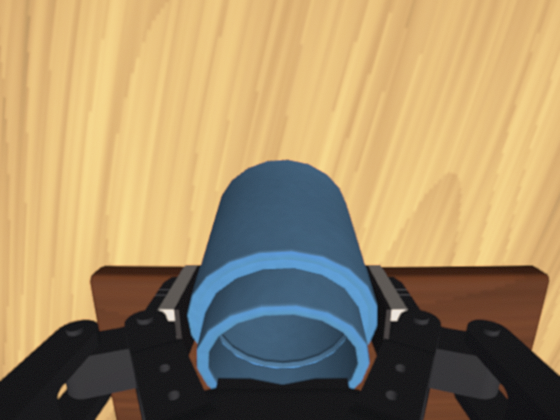

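It tilts as planned and is at roughly 20° by geometry. I push 8 mm more and then lift straight up.

Request:
jog_arm([
  {"jaw": 6.0, "dp": [-0.3, 0, -0.05], "twist": 0},
  {"jaw": 6.0, "dp": [-0.3, 0, -0.05], "twist": 0},
  {"jaw": 6.0, "dp": [-0.25, 0, -0.05], "twist": 0},
  {"jaw": 6.0, "dp": [0, 0, 0], "twist": 0},
  {"jaw": 6.0, "dp": [0, 0, 0], "twist": 0},
])

```text
t: 8.75
position: [0.5069, 0.0554, 0.059]
tcp_rot: [[-0.247, 0.969, -0.002], [0.969, 0.247, 0.008], [0.008, -0.0, -1.0]]
wrist_force: [-4.5, 13.7, 9.2]
finger_gap: 0.0651
```

Run:
```python
from h import *
r=grab('side');o=env.get_obs();print(o['position'],o['wrist_force'])
cv2.imwrite('pics/s8.png',cv2.resize(r['pixels'][160:280,190:340],None,fx=5,fy=5,interpolation=cv2.INTER_CUBIC)[:,:,::-1])
```

```text
[0.50688901 0.05541211 0.05901508] [-4.80271234 14.16641322  8.52877266]
```

View pics/s8.png

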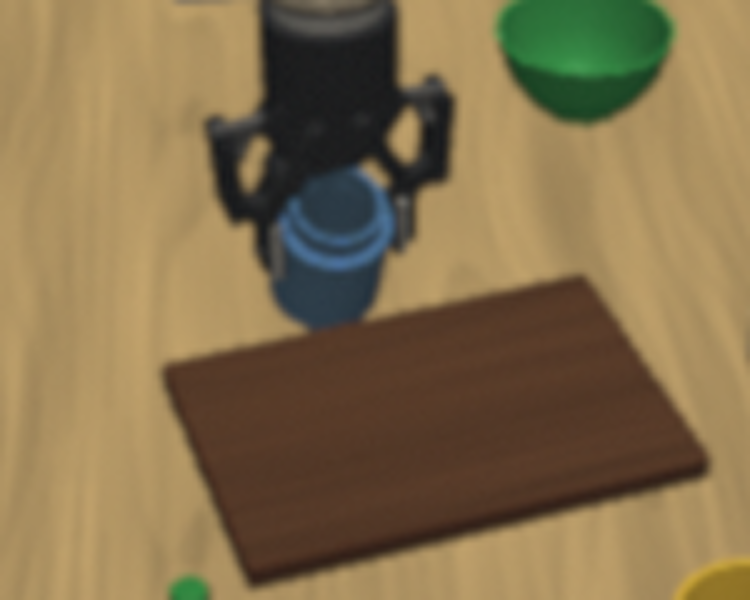

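Request:
jog_arm([
  {"jaw": 6.0, "dp": [0.5, 0, 0], "twist": 0},
  {"jaw": 6.0, "dp": [0.5, 0, 0], "twist": 0},
  {"jaw": 6.0, "dp": [0, 0, -1], "twist": 0},
  {"jaw": 6.0, "dp": [0, 0, -1.5], "twist": 0},
  {"jaw": 6.0, "dp": [0, 0, -1.5], "twist": 0},
  {"jaw": 6.0, "dp": [0, 0, -1.5], "twist": 0},
  {"jaw": 6.0, "dp": [0, 0, -1], "twist": 0},
  {"jaw": 6.0, "dp": [0, 0, 0], "twist": 0},
  {"jaw": 6.0, "dp": [0, 0, 0], "twist": 0},
])

```text
t: 9.55
position: [0.5059, 0.0606, 0.1235]
tcp_rot: [[-0.251, 0.968, 0.002], [0.968, 0.251, -0.0], [-0.001, 0.002, -1.0]]
wrist_force: [0.3, 0.2, -2.0]
finger_gap: 0.066
```

Run:
```python
from h import *
r=grab('side');o=env.get_obs();print(o['position'],o['wrist_force'])
a=cv2.resize(r['pixels'][120:240,190:340],None,fx=5,fy=5,interpolation=cv2.INTER_CUBIC)
cv2.imwrite('pics/s9.png',a[:,:,::-1])
t=o['tcp_rot'][:,0]; y=o['tcp_rot'][:,1]; n=np.array([-.247,.969,0]);z=np.array([0,0,1.])
r2=grab('wrist','w9.png')
# predicted pixel of neck rim centre / base centre for tilt candidates, pivot at TCP z ~+.013
piv=o['position']+np.array([0,0,.013])
for deg in (0,20,24,28,32,36):
    th=np.radians(deg); ax=np.cos(th)*z-np.sin(th)*n
    f=lambda P:(np.array(proj(r,P))-[190,120])*5
    print(deg,f(piv+ax*.028).round(0),f(piv-ax*.058).round(0),'low rim',f(piv-ax*.058-(np.cos(th)*n+np.sin(th)*z)*.033).round(0))
```

```text
[0.5049777  0.06063663 0.1226185 ] [ 0.13901553 -0.29231531 -2.63033334]
0 [326. 295.] [330. 425.] low rim [348. 457.]
20 [331. 307.] [320. 401.] low rim [337. 447.]
24 [332. 310.] [318. 395.] low rim [334. 443.]
28 [333. 313.] [316. 389.] low rim [332. 439.]
32 [334. 316.] [314. 383.] low rim [329. 435.]
36 [335. 319.] [312. 377.] low rim [327. 430.]
```

View pics/s9.png

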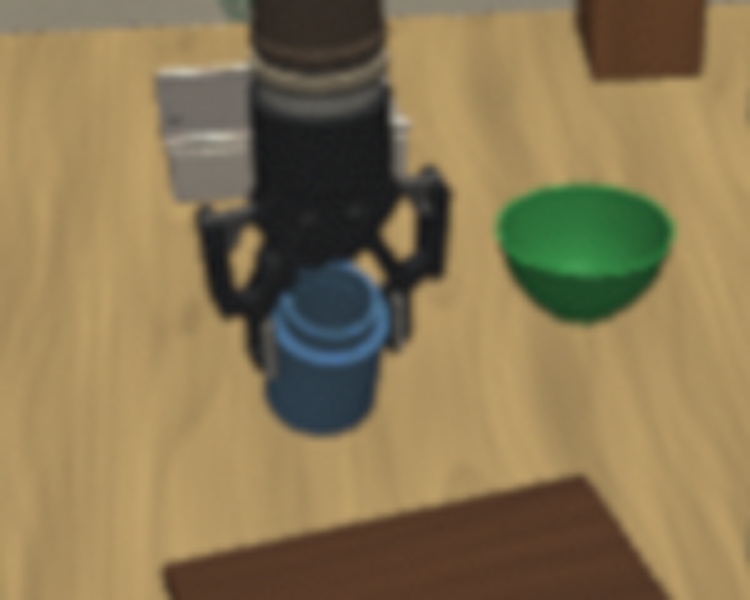

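View pics/w9.png

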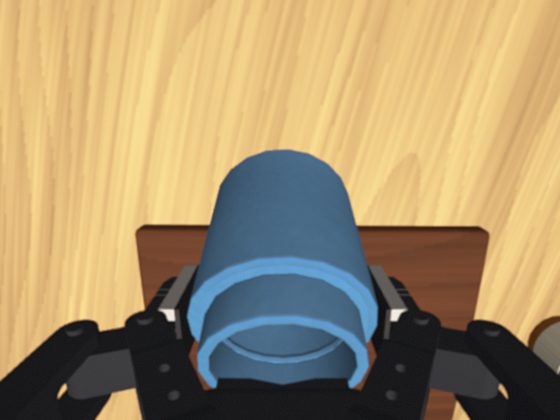

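```bash
cat > tilt.py <<'E'
from h import *
from scipy.optimize import least_squares
def tilt(r,obs,sgn=1):
    # obs: v of bottom far rim, shoulder far rim, neck far rim (at tool +x side), jaw-centre plane
    o=env.get_obs(); R=o['tcp_rot']; p=o['position']; n=R[:,0]; z=-R[:,2]
    def pts(th,h,dx):
        ax=np.cos(th)*z-np.sin(th)*n; e=np.cos(th)*n+np.sin(th)*z
        b=p+z*.0+n*dx-ax*h
        return [b+e*.033,b+ax*.07+e*.033,b+ax*.086+e*.027]
    f=lambda q:[proj(r,P)[1]-v for P,v in zip(pts(*q),obs)]
    s=least_squares(f,[.4,.05,0]); return np.degrees(s.x[0]),s.x[1:],s.fun
if __name__=='__main__':
    import sys
    r=grab('wrist')
    print(tilt(r,[float(a) for a in sys.argv[1:4]]))
E
python3 tilt.py 151 258 316
```

```text
(np.float64(19.2214038313464), array([0.04077777, 0.00798009]), array([5.68434189e-14, 2.27373675e-13, 1.70530257e-13]))
```

Run:
```python
from tilt import *
r=grab('wrist')
print(tilt(r,[185.5,226,258.5])); print(tilt(r,[151,258,316])); print(tilt(r,[150,258,315]),tilt(r,[151,256,315]))
o=env.get_obs();print(o['tcp_rot'].T@(r['T'][:3,3]-o['position']))
for f,(y0,y1) in {'w3.png':(170,280),'w9.png':(130,330)}.items():
    a=cv2.imread('pics/'+f)[y0:y1,278:286].mean(1).round(0).astype(int); print(f)
    for i in range(len(a)):
        print(y0+i,a[i].tolist(),end=' ')
```

```text
(np.float64(0.24619410384426052), array([ 0.06229215, -0.0038457 ]), array([ 0.00000000e+00, -2.84217094e-14, -5.68434189e-14]))
(np.float64(19.22468575070231), array([0.04097442, 0.0079603 ]), array([8.52651283e-14, 1.13686838e-13, 1.13686838e-13]))
(np.float64(20.24091585070693), array([0.04359547, 0.00682365]), array([ 0.00000000e+00, -5.68434189e-14, -5.68434189e-14])) (np.float64(18.027830116839343), array([0.03813969, 0.0096359 ]), array([1.70530257e-13, 4.54747351e-13, 4.54747351e-13]))
[ 0.07161863  0.00018147 -0.13428168]
w3.png
170 [116, 176, 220] 171 [117, 176, 220] 172 [116, 176, 219] 173 [116, 176, 219] 174 [116, 176, 220] 175 [116, 176, 219] 176 [116, 176, 219] 177 [117, 176, 220] 178 [116, 176, 220] 179 [116, 176, 219] 180 [116, 176, 219] 181 [116, 176, 219] 182 [116, 177, 221] 183 [116, 175, 218] 184 [106, 152, 188] 185 [86, 102, 118] 186 [74, 61, 51] 187 [74, 56, 36] 188 [73, 58, 39] 189 [73, 58, 39] 190 [73, 58, 39] 191 [72, 57, 39] 192 [72, 57, 39] 193 [72, 56, 39] 194 [73, 57, 39] 195 [72, 57, 39] 196 [72, 57, 38] 197 [72, 57, 39] 198 [72, 57, 39] 199 [73, 57, 39]
[... 4564 characters left out ...]
3 [134, 106, 73] 294 [134, 107, 74] 295 [136, 107, 74] 296 [136, 108, 74] 297 [136, 108, 74] 298 [137, 108, 75] 299 [137, 108, 74] 300 [138, 109, 75] 301 [138, 110, 75] 302 [138, 110, 75] 303 [138, 110, 75] 304 [138, 109, 74] 305 [138, 109, 75] 306 [138, 109, 74] 307 [138, 109, 75] 308 [138, 109, 75] 309 [138, 109, 75] 310 [137, 108, 74] 311 [138, 109, 75] 312 [138, 109, 75] 313 [143, 113, 78] 314 [151, 119, 82] 315 [164, 129, 88] 316 [184, 140, 91] 317 [203, 151, 94] 318 [212, 156, 95] 319 [211, 157, 95] 320 [208, 157, 96] 321 [204, 156, 96] 322 [198, 155, 97] 323 [186, 146, 94] 324 [161, 128, 84] 325 [142, 113, 77] 326 [137, 108, 74] 327 [137, 109, 74] 328 [137, 108, 74] 329 [137, 109, 74]
```

Run:
```python
from tilt import *
r=grab('wrist')
for f in('w3.png','w7.png','w9.png'):
    a=cv2.imread('pics/'+f).astype(int)[:,278:286].mean(1)
    red=a[:,2]; B=a[:,0]
    i0=np.where(red[100:230]<110 )[0][0]+100
    j=[k for k in range(i0+20,340) if B[k]>160 and B[k-1]<=160]
    print(f,i0-.7,j,tilt(r,[i0-.7,j[0]-.5,j[1]-.5]))
```

```text
w3.png 185.3 [226, 260] (np.float64(-0.4772542368783177), array([ 0.05528844, -0.0015086 ]), array([-2.84217094e-14,  0.00000000e+00,  0.00000000e+00]))
w7.png 160.3 [251, 306] (np.float64(13.512678203873042), array([0.03913526, 0.0069047 ]), array([8.52651283e-14, 8.52651283e-14, 2.27373675e-13]))
w9.png 149.3 [257, 315] (np.float64(19.51352583712147), array([0.04131736, 0.00852094]), array([2.84217094e-14, 1.13686838e-13, 0.00000000e+00]))
```

Calibrated on the upright view (−0.5°), the wrist picture gives only about 20°, which is on the edge of the required range. I go back down and push 12 mm further for about 28°.

Request:
jog_arm([
  {"jaw": 6.0, "dp": [0, 0, 1.5], "twist": 0},
  {"jaw": 6.0, "dp": [0, 0, 1.5], "twist": 0},
  {"jaw": 6.0, "dp": [0, 0, 1.5], "twist": 0},
  {"jaw": 6.0, "dp": [0, 0, 1.0], "twist": 0},
  {"jaw": 6.0, "dp": [0, 0, 0.7], "twist": 0},
  {"jaw": 6.0, "dp": [-0.5, 0, 0], "twist": 0},
  {"jaw": 6.0, "dp": [-0.4, 0, 0], "twist": 0},
  {"jaw": 6.0, "dp": [-0.4, 0, 0], "twist": 0},
  {"jaw": 6.0, "dp": [-0.3, 0, 0], "twist": 0},
  {"jaw": 6.0, "dp": [-0.3, 0, 0], "twist": 0},
  {"jaw": 6.0, "dp": [-0.3, 0, 0], "twist": 0},
  {"jaw": 6.0, "dp": [0, 0, 0], "twist": 0},
])

```text
t: 10.8
position: [0.5084, 0.0418, 0.0606]
tcp_rot: [[-0.248, 0.969, -0.006], [0.969, 0.248, 0.005], [0.006, -0.004, -1.0]]
wrist_force: [-4.1, 8.6, -1.1]
finger_gap: 0.0656
```

```bash
cat > wt.py <<'E'
from tilt import *
import sys
f=sys.argv[1]
r=grab('wrist',f); o=env.get_obs(); print(o['position'],o['wrist_force'])
a=r['pixels'].astype(int)[:,278:286].mean(1); red=a[:,0];B=a[:,2]
i0=np.where((red[100:230]<110)&(B[100:230]>60))[0][0]+100
j=[k for k in range(i0+20,345) if B[k]>160 and B[k-1]<=160]
print(i0,j); print(tilt(r,[i0-.7,j[0]-.5,j[1]-.5]))
E
python3 wt.py w10.png
```

```text
[0.50838645 0.04185608 0.06056842] [-4.16942795  8.91537276 -0.84300656]
129 [295]Traceback (most recent call last):
  File "wt.py", line 8, in <module>
    print(i0,j); print(tilt(r,[i0-.7,j[0]-.5,j[1]-.5]))
                                             ~^^^
IndexError: list index out of range
```

View pics/w10.png

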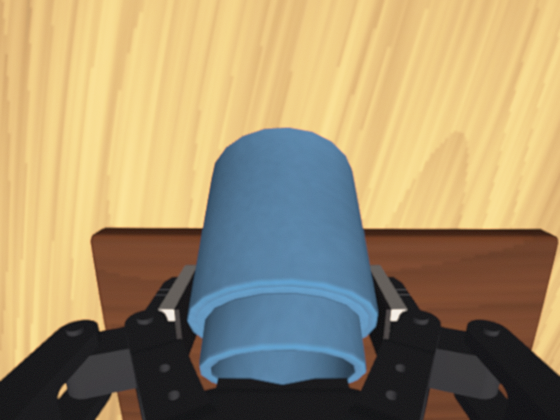

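Run:
```python
from tilt import *
r=grab('wrist'); a=r['pixels'].astype(int)[:,278:286].mean(1)
print([(k,a[k].round().astype(int).tolist()) for k in list(range(124,131))+list(range(272,300,2))+list(range(336,352))])
for q in([128,279,344],[128,277,342]): print(tilt(r,q))
```

```text
[(124, [240, 205, 135]), (125, [241, 206, 135]), (126, [238, 199, 135]), (127, [204, 173, 141]), (128, [140, 146, 158]), (129, [98, 135, 168]), (130, [90, 134, 170]), (272, [90, 132, 166]), (274, [90, 132, 166]), (276, [91, 132, 166]), (278, [93, 140, 176]), (280, [96, 153, 196]), (282, [98, 159, 204]), (284, [97, 152, 192]), (286, [98, 150, 190]), (288, [102, 158, 199]), (290, [102, 154, 194]), (292, [93, 139, 175]), (294, [86, 124, 157]), (296, [91, 132, 166]), (298, [90, 132, 166]), (336, [93, 135, 170]), (337, [93, 135, 171]), (338, [92, 135, 171]), (339, [92, 135, 170]), (340, [92, 135, 170]), (341, [93, 136, 172]), (342, [94, 139, 176]), (343, [95, 145, 183]), (344, [97, 150, 190]), (345, [97, 156, 198]), (346, [98, 160, 204]), (347, [98, 159, 203]), (348, [97, 154, 194]), (349, [92, 141, 178]), (350, [87, 128, 162]), (351, [85, 125, 158])]
(np.float64(32.36220239068263), array([0.03831589, 0.01510056]), array([-1.42108547e-14, -5.68434189e-14,  0.00000000e+00]))
(np.float64(31.76430052667927), array([0.03821394, 0.01528749]), array([-1.42108547e-14,  0.00000000e+00, -2.27373675e-13]))
```

Tilt is now about 32°, inside the 20–40° window. I back off, lift clear and hold for over a second.

Request:
jog_arm([
  {"jaw": 6.0, "dp": [0.5, 0, 0], "twist": 0},
  {"jaw": 6.0, "dp": [0.4, 0, -0.2], "twist": 0},
  {"jaw": 6.0, "dp": [0, 0, -1], "twist": 0},
  {"jaw": 6.0, "dp": [0, 0, -1.5], "twist": 0},
  {"jaw": 6.0, "dp": [0, 0, -1.5], "twist": 0},
  {"jaw": 6.0, "dp": [0, 0, -1.5], "twist": 0},
  {"jaw": 6.0, "dp": [0, 0, -1], "twist": 0},
  {"jaw": 6.0, "dp": [0, 0, 0], "twist": 0},
  {"jaw": 6.0, "dp": [0, 0, 0], "twist": 0},
  {"jaw": 6.0, "dp": [0, 0, 0], "twist": 0},
  {"jaw": 6.0, "dp": [0, 0, 0], "twist": 0},
  {"jaw": 6.0, "dp": [0, 0, 0], "twist": 0},
])

```text
t: 11.9
position: [0.5076, 0.0483, 0.1267]
tcp_rot: [[-0.251, 0.968, -0.002], [0.968, 0.251, -0.0], [0.0, -0.002, -1.0]]
wrist_force: [-0.6, -0.4, -2.9]
finger_gap: 0.0654
```

Request:
jog_arm([
  {"jaw": 6.0, "dp": [0, 0, 0], "twist": 0},
  {"jaw": 6.0, "dp": [0, 0, 0], "twist": 0},
  {"jaw": 6.0, "dp": [0, 0, 0], "twist": 0},
  {"jaw": 6.0, "dp": [0, 0, 0], "twist": 0},
  {"jaw": 6.0, "dp": [0, 0, 0], "twist": 0},
  {"jaw": 6.0, "dp": [0, 0, 0], "twist": 0},
  {"jaw": 6.0, "dp": [0, 0, 0], "twist": 0},
  {"jaw": 6.0, "dp": [0, 0, 0], "twist": 0},
])

```text
t: 12.57
position: [0.5085, 0.0483, 0.1278]
tcp_rot: [[-0.251, 0.968, 0.0], [0.968, 0.251, 0.0], [-0.0, 0.0, -1.0]]
wrist_force: [-0.1, 0.0, -1.6]
finger_gap: 0.0655
```

Run:
```python
from tilt import *
r=grab('wrist'); a=r['pixels'].astype(int)[:,278:286].mean(1);print(env.get_obs()['position'])
print([(k,a[k,0].round().astype(int).tolist(),a[k,2].round().astype(int).tolist()) for k in list(range(120,136))+list(range(260,300,2))+list(range(330,354))])
s=grab('side');cv2.imwrite('pics/s11.png',cv2.resize(s['pixels'][120:240,190:340],None,fx=5,fy=5,interpolation=cv2.INTER_CUBIC)[:,:,::-1])
```

```text
[0.50852524 0.04831974 0.12782238]
[(120, 238, 134), (121, 238, 134), (122, 238, 135), (123, 239, 135), (124, 239, 135), (125, 240, 136), (126, 240, 135), (127, 241, 136), (128, 241, 136), (129, 243, 136), (130, 239, 135), (131, 203, 139), (132, 135, 152), (133, 94, 161), (134, 85, 162), (135, 86, 160), (260, 87, 160), (262, 87, 160), (264, 87, 160), (266, 86, 159), (268, 86, 159), (270, 86, 159), (272, 89, 167), (274, 95, 188), (276, 97, 206), (278, 97, 199), (280, 98, 188), (282, 100, 201), (284, 101, 200), (286, 100, 194), (288, 83, 157), (290, 85, 155), (292, 86, 158), (294, 86, 158), (296, 86, 158), (298, 86, 159), (330, 88, 163), (331, 88, 163), (332, 88, 163), (333, 88, 163), (334, 88, 163), (335, 90, 166), (336, 92, 172), (337, 94, 179), (338, 96, 189), (339, 97, 200), (340, 97, 206), (341, 98, 204), (342, 98, 196), (343, 92, 178), (344, 81, 151), (345, 73, 134), (346, 76, 141), (347, 89, 167), (348, 99, 188), (349, 102, 195), (350, 101, 198), (351, 98, 199), (352, 91, 184), (353, 82, 160)]
```

View pics/s11.png

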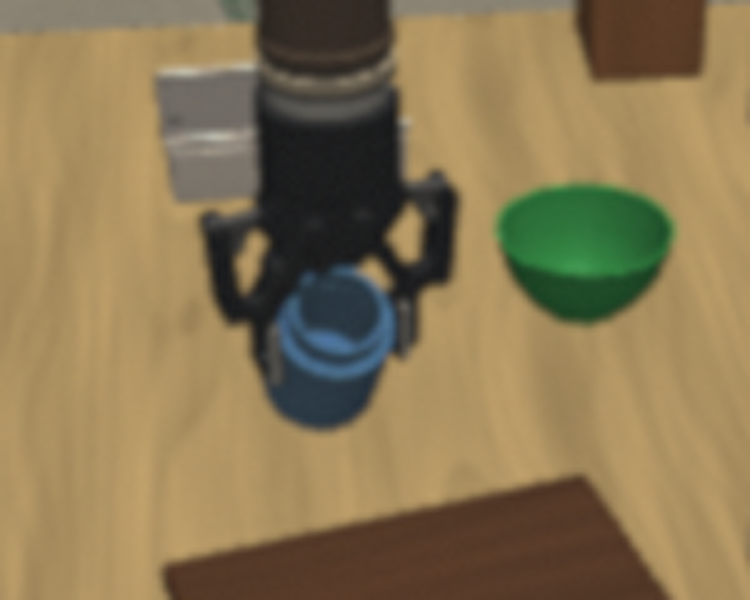

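Run:
```python
from tilt import *
r=grab('wrist')
print(tilt(r,[131.7,273,337.5]))
```

```text
(np.float64(29.315200349672082), array([0.03820365, 0.01439221]), array([ 2.84217094e-14, -5.68434189e-14,  0.00000000e+00]))
```

Step 1 is done: tilt measured at 29.3°, held for over a second. Next I carry the caddy over the board and lower it until its low rim touches.

Request:
jog_arm([
  {"jaw": 6.0, "dp": [-2, 0, 0], "twist": 0},
  {"jaw": 6.0, "dp": [-2, 0, 0], "twist": 0},
  {"jaw": 6.0, "dp": [-2, 0, 0], "twist": 0},
  {"jaw": 6.0, "dp": [-2, 0, 0], "twist": 0},
  {"jaw": 6.0, "dp": [-2, 0, 0], "twist": 0},
  {"jaw": 6.0, "dp": [-2, 0, 1], "twist": 0},
  {"jaw": 6.0, "dp": [0, 0, 1.5], "twist": 0},
  {"jaw": 6.0, "dp": [0, 0, 1.5], "twist": 0},
  {"jaw": 6.0, "dp": [0, 0, 1.0], "twist": 0},
  {"jaw": 6.0, "dp": [0, 0, 0.4], "twist": 0},
  {"jaw": 6.0, "dp": [0, 0, 0.3], "twist": 0},
  {"jaw": 6.0, "dp": [0, 0, 0], "twist": 0},
])

```text
t: 13.72
position: [0.5385, -0.0675, 0.0704]
tcp_rot: [[-0.252, 0.968, -0.001], [0.968, 0.252, 0.0], [0.0, -0.001, -1.0]]
wrist_force: [0.6, -0.6, -2.0]
finger_gap: 0.0654
```

Run:
```python
from h import *
s=grab('side');cv2.imwrite('pics/s12.png',cv2.resize(s['pixels'][160:280,200:350],None,fx=5,fy=5,interpolation=cv2.INTER_CUBIC)[:,:,::-1])
o=env.get_obs();print(o['position'],o['wrist_force'])
```

```text
[ 0.53891018 -0.06760369  0.07098715] [ 0.13443353  0.2443675  -2.31494317]
```

View pics/s12.png

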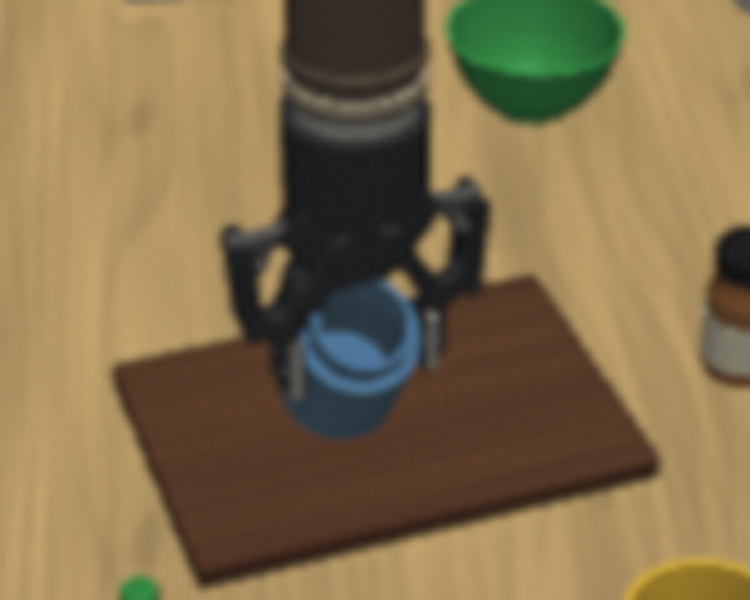

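The caddy is tilted just above the board with no contact yet. I continue down until it touches.

Request:
jog_arm([
  {"jaw": 6.0, "dp": [0, 0, 0.3], "twist": 0},
  {"jaw": 6.0, "dp": [0, 0, 0.3], "twist": 0},
  {"jaw": 6.0, "dp": [0, 0, 0.2], "twist": 0},
  {"jaw": 6.0, "dp": [0, 0, 0], "twist": 0},
])

```text
t: 14.1
position: [0.5405, -0.0685, 0.0668]
tcp_rot: [[-0.252, 0.968, 0.002], [0.968, 0.252, -0.001], [-0.002, 0.002, -1.0]]
wrist_force: [-5.4, 0.3, 18.0]
finger_gap: 0.0653
```

Contact at about 20 N. I drag along the levelling arc in tool +x.

Request:
jog_arm([
  {"jaw": 6.0, "dp": [0.4, 0, 0], "twist": 0},
  {"jaw": 6.0, "dp": [0.4, 0, 0.0], "twist": 0},
  {"jaw": 6.0, "dp": [0.4, 0, 0.05], "twist": 0},
  {"jaw": 6.0, "dp": [0.4, 0, 0.05], "twist": 0},
  {"jaw": 6.0, "dp": [0.4, 0, 0.1], "twist": 0},
  {"jaw": 6.0, "dp": [0, 0, 0], "twist": 0},
])

```text
t: 14.6
position: [0.5378, -0.0519, 0.0659]
tcp_rot: [[-0.255, 0.967, 0.008], [0.967, 0.255, -0.007], [-0.009, 0.006, -1.0]]
wrist_force: [-4.1, -8.0, 17.2]
finger_gap: 0.0655
```

Run:
```python
from h import *
s=grab('side');cv2.imwrite('pics/s13.png',cv2.resize(s['pixels'][160:280,200:350],None,fx=5,fy=5,interpolation=cv2.INTER_CUBIC)[:,:,::-1])
o=env.get_obs();print(o['position'],o['wrist_force'])
```

```text
[ 0.53785436 -0.05196228  0.0659612 ] [-3.93603112 -8.23917533 17.46508342]
```

View pics/s13.png

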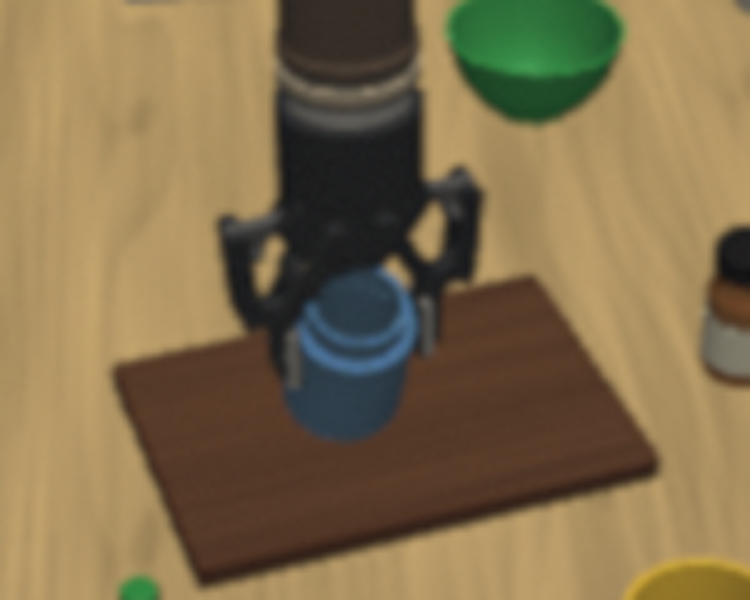

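It is levelling and the rim holds on the board. I continue along the arc.

Request:
jog_arm([
  {"jaw": 6.0, "dp": [0.4, 0, 0.1], "twist": 0},
  {"jaw": 6.0, "dp": [0.4, 0, 0.1], "twist": 0},
  {"jaw": 6.0, "dp": [0.4, 0, 0.15], "twist": 0},
  {"jaw": 6.0, "dp": [0.3, 0, 0.15], "twist": 0},
  {"jaw": 6.0, "dp": [0.2, 0, 0.15], "twist": 0},
  {"jaw": 6.0, "dp": [0, 0, 0], "twist": 0},
])

```text
t: 15.15
position: [0.5342, -0.0339, 0.0602]
tcp_rot: [[-0.254, 0.967, 0.009], [0.967, 0.254, -0.004], [-0.007, 0.008, -1.0]]
wrist_force: [-3.8, -2.9, 22.4]
finger_gap: 0.0654
```

```bash
python3 - <<'E'
from h import *
s=grab('side');cv2.imwrite('pics/s14.png',cv2.resize(s['pixels'][160:280,200:350],None,fx=5,fy=5,interpolation=cv2.INTER_CUBIC)[:,:,::-1])
o=env.get_obs();print(o['position'],o['wrist_force'])
grab('wrist','w14.png')
E
python3 wt.py w14.png
```

```text
[ 0.53424776 -0.03397567  0.0602338 ] [-4.58210417 -2.6979473  22.7219934 ]
[ 0.5342393  -0.03398993  0.06021865] [-5.73614205 -2.52006852 22.28478274]
177 [237, 283]
(np.float64(4.103807037887242), array([0.03861141, 0.00391924]), array([ 2.84217094e-14, -2.27373675e-13, -8.52651283e-13]))
```

View pics/s14.png

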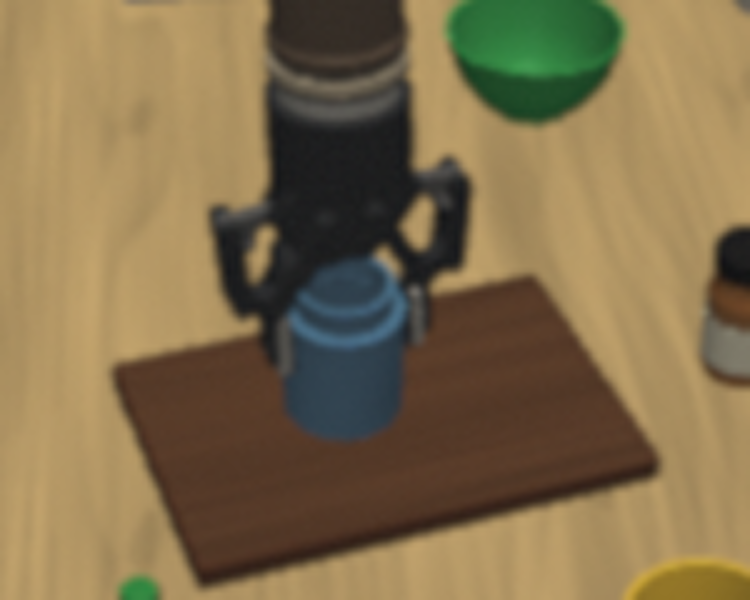

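View pics/w14.png

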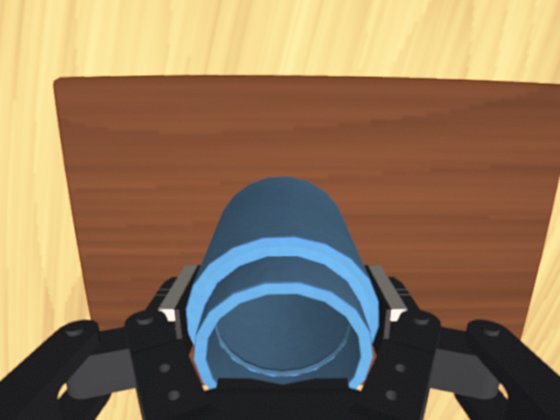

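About 4° remains. I finish levelling, ease the pressure and open. The grip-free caddy should settle flat.

Request:
jog_arm([
  {"jaw": 6.0, "dp": [0.3, 0, 0.15], "twist": 0},
  {"jaw": 6.0, "dp": [0.1, 0, 0.15], "twist": 0},
  {"jaw": 6.0, "dp": [0, 0, 0], "twist": 0},
  {"jaw": 6.0, "dp": [0, 0, -0.4], "twist": 0},
  {"jaw": 6.0, "dp": [0, 0, -0.4], "twist": 0},
  {"jaw": 6.0, "dp": [0, 0, 0], "twist": 0},
  {"jaw": 7.0, "dp": [0, 0, 0], "twist": 0},
  {"jaw": 8.54, "dp": [0, 0, 0], "twist": 0},
  {"jaw": 8.54, "dp": [0, 0, 0], "twist": 0},
  {"jaw": 8.54, "dp": [0, 0, 0], "twist": 0},
  {"jaw": 8.54, "dp": [0, 0, 0], "twist": 0},
])

```text
t: 16.22
position: [0.5282, -0.0281, 0.0589]
tcp_rot: [[-0.251, 0.968, -0.001], [0.968, 0.251, 0.0], [0.0, -0.001, -1.0]]
wrist_force: [0.3, 0.1, -0.9]
finger_gap: 0.0853
```

```bash
python3 wt.py w15.png
```

```text
[ 0.52819512 -0.02809466  0.05897715] [-0.39874136 -1.13631185  0.25976173]
181 [225, 265]
(np.float64(-0.24036647127306748), array([0.03962347, 0.00413031]), array([5.68434189e-14, 8.52651283e-14, 1.13686838e-13]))
```

View pics/w15.png

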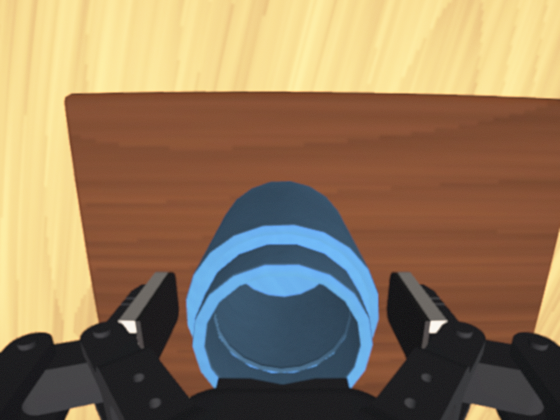

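The caddy stands level on the board (−0.2°, underside at z ≈ 0.019) and is released. I raise the gripper straight up and measure the mouth from the wrist camera.

Request:
jog_arm([
  {"jaw": 8.54, "dp": [0, 0, -1.5], "twist": 0},
  {"jaw": 8.54, "dp": [0, 0, -2], "twist": 0},
  {"jaw": 8.54, "dp": [0, 0, -2.5], "twist": 0},
  {"jaw": 8.54, "dp": [0, 0, -2.5], "twist": 0},
  {"jaw": 8.54, "dp": [0, 0, -2.5], "twist": 0},
  {"jaw": 8.54, "dp": [0, 0, -1.5], "twist": 0},
  {"jaw": 8.54, "dp": [0, 0, -0.5], "twist": 0},
  {"jaw": 8.54, "dp": [0, 0, 0], "twist": 0},
  {"jaw": 8.54, "dp": [0, 0, 0], "twist": 0},
  {"jaw": 8.54, "dp": [0, 0, 0], "twist": 0},
])

```text
t: 17.1
position: [0.527, -0.028, 0.1875]
tcp_rot: [[-0.251, 0.968, -0.003], [0.968, 0.251, 0.0], [0.001, -0.003, -1.0]]
wrist_force: [-1.1, 0.0, -0.2]
finger_gap: 0.0849
```

Run:
```python
from h import *
r=grab('wrist','w16.png');o=env.get_obs();print(o['position'],o['joint_velocities'].round(3))
a=cv2.resize(r['pixels'][150:290,215:355],None,fx=4,fy=4,interpolation=cv2.INTER_CUBIC)
cv2.imwrite('pics/w16c.png',a[:,:,::-1])
s=grab('side');t=grab('top')
cv2.imwrite('pics/s16c.png',np.hstack([cv2.resize(q,(390,390),interpolation=cv2.INTER_CUBIC) for q in (s['pixels'][190:255,235:300],t['pixels'][190:255,265:330])])[:,:,::-1])
```

```text
[ 0.52702129 -0.02796317  0.1874374 ] [-0.001  0.003 -0.001  0.001  0.002 -0.002]
```

View pics/w16c.png

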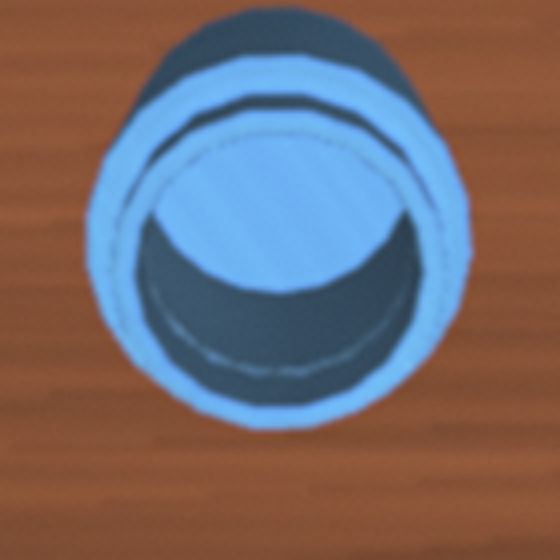

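View pics/s16c.png

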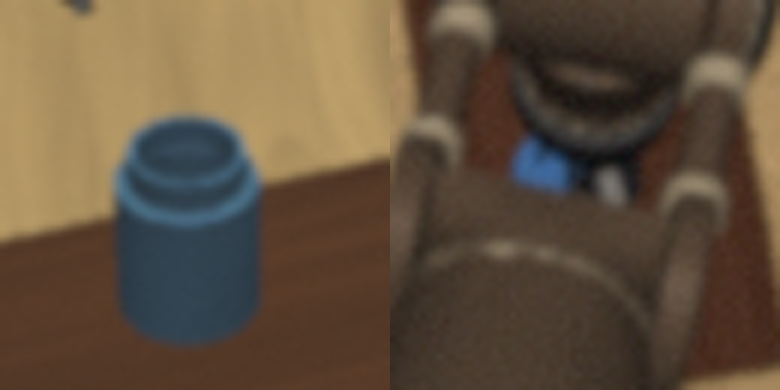

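Run:
```python
from h import *
r=grab('wrist');s=grab('side');o=env.get_obs()
P=onz(r,284.3,217.3,.104);print('wrist',P, 'tool',100*o['tcp_rot'].T@(P-o['position']))
print('side',onz(s,266.0,215.2,.104))
P=np.array([.5166,-.2992,.16]);print(100*o['tcp_rot'].T@(P-o['position']))
```

```text
wrist [ 0.52731069 -0.02348654  0.104     ] tool [0.44370318 0.09119423 8.42006354]
side [ 0.5270724  -0.02645532  0.104     ]
[-25.96958781  -7.88325808   2.81359697]
```

Request:
jog_arm([
  {"jaw": 8.54, "dp": [-2, -0.7, 0], "twist": 0},
  {"jaw": 8.54, "dp": [-2.6, -0.8, 0], "twist": 0},
  {"jaw": 8.54, "dp": [-2.7, -0.8, 0], "twist": 0},
  {"jaw": 7, "dp": [-2.7, -0.8, 0], "twist": 0},
  {"jaw": 6, "dp": [-2.7, -0.8, 0], "twist": 0},
  {"jaw": 5, "dp": [-2.7, -0.8, 0], "twist": 0},
  {"jaw": 5, "dp": [-2.7, -0.8, 0], "twist": 0},
  {"jaw": 5, "dp": [-2.7, -0.8, 0], "twist": 0},
  {"jaw": 5, "dp": [-2.6, -0.8, 0], "twist": 0},
  {"jaw": 5, "dp": [-2, -0.5, 0], "twist": 0},
  {"jaw": 5, "dp": [-1.3, -0.3, 0], "twist": 0},
  {"jaw": 5, "dp": [0, 0, 0], "twist": 0},
])

```text
t: 18.35
position: [0.5189, -0.309, 0.189]
tcp_rot: [[-0.249, 0.969, 0.0], [0.969, 0.249, -0.001], [-0.001, 0.0, -1.0]]
wrist_force: [0.4, -0.0, -0.9]
finger_gap: 0.0497
```

Request:
jog_arm([
  {"jaw": 5, "dp": [0, 0, 0], "twist": 0},
  {"jaw": 5, "dp": [0, 0, 0], "twist": 0},
  {"jaw": 5, "dp": [0, 0, 0], "twist": 0},
])

```text
t: 18.6
position: [0.5189, -0.3049, 0.189]
tcp_rot: [[-0.253, 0.968, -0.001], [0.968, 0.253, 0.001], [0.001, -0.0, -1.0]]
wrist_force: [0.3, 0.3, 0.6]
finger_gap: 0.0498
```

Run:
```python
from h import *
r=grab('wrist','w17.png');o=env.get_obs();print(o['position'],o['joint_velocities'].round(3))
for z in(.02,.046,.074): print(proj(r,[.5166,-.2992,z]))
```

```text
[ 0.51901021 -0.30495541  0.18912105] [ 0.001 -0.    -0.004 -0.002 -0.003 -0.001]
(np.float64(281.3853059826637), np.float64(186.2644068967088))
(np.float64(281.2662408180842), np.float64(193.1980343865462))
(np.float64(281.11225402192355), np.float64(202.17129638765064))
```

View pics/w17.png

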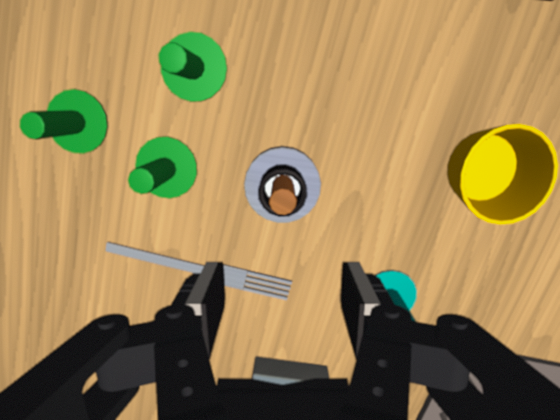

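The wrist view shows the steel lid at (283,184) with its wooden knob top at (283,203). The greens are to the left and the turquoise one is at lower right, all clear of the jaws.

Run:
```python
from h import *
r=grab('wrist');o=env.get_obs()
cv2.imwrite('pics/w17c.png',cv2.resize(r['pixels'][135:235,233:333],None,fx=5,fy=5,interpolation=cv2.INTER_CUBIC)[:,:,::-1])
for u,v,z in((283,202.5,.074),(283,184.5,.02)):
    P=onz(r,u,v,z);print(P,100*o['tcp_rot'].T@(P-o['position']))
```

```text
[ 0.51809699 -0.29922303  0.074     ] [ 0.58877077  0.05235443 11.52474322]
[ 0.51768662 -0.29748731  0.02      ] [ 0.7645025   0.05707819 16.92482723]
```

View pics/w17c.png

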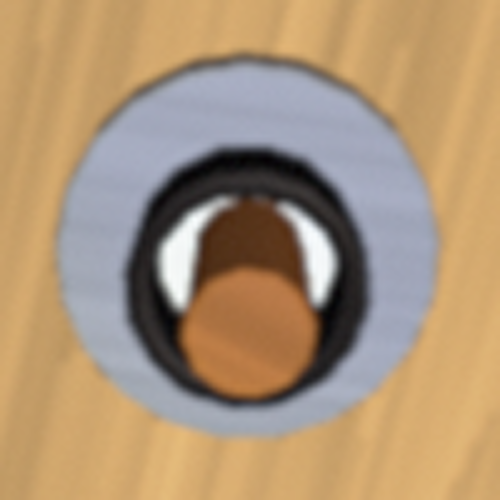

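Request:
jog_arm([
  {"jaw": 5, "dp": [0.6, 0, 0], "twist": 0},
  {"jaw": 5, "dp": [0, 0, 2], "twist": 0},
  {"jaw": 5, "dp": [0, 0, 2.5], "twist": 0},
  {"jaw": 5, "dp": [0, 0, 2.5], "twist": 0},
  {"jaw": 5, "dp": [0, 0, 2], "twist": 0},
  {"jaw": 5, "dp": [0, 0, 1.5], "twist": 0},
  {"jaw": 5, "dp": [0, 0, 0], "twist": 0},
  {"jaw": 5, "dp": [0, 0, 0], "twist": 0},
])

```text
t: 19.37
position: [0.5168, -0.2994, 0.0835]
tcp_rot: [[-0.252, 0.968, -0.002], [0.968, 0.252, 0.002], [0.002, -0.002, -1.0]]
wrist_force: [1.3, 0.3, 1.5]
finger_gap: 0.0501
```

Run:
```python
from h import *
r=grab('wrist','w18.png');o=env.get_obs();print(o['position'])
s=grab('side');cv2.imwrite('pics/s18.png',cv2.resize(s['pixels'][245:345,215:325],None,fx=5,fy=5,interpolation=cv2.INTER_CUBIC)[:,:,::-1])
```

```text
[ 0.51784378 -0.30026799  0.08482759]
```

View pics/w18.png

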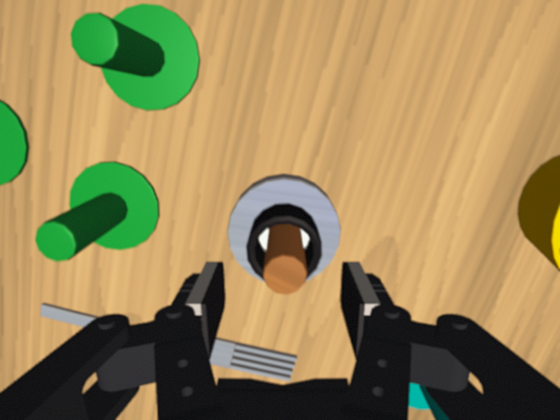

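View pics/s18.png

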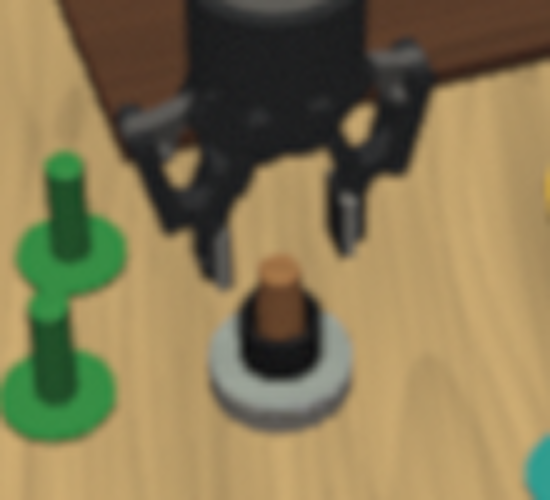

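Run:
```python
from h import *
r=grab('wrist');o=env.get_obs()
for u,v,z in((285.5,273.5,.074),(284.5,228,.02)):
    P=onz(r,u,v,z);print(P,100*o['tcp_rot'].T@(P-o['position']))
```

```text
[ 0.51992204 -0.30012537  0.074     ] [0.06551798 0.14150592 1.19990239]
[ 0.5190928  -0.29734175  0.02      ] [0.36812257 0.12019398 6.59919293]
```

Aligned within 1–2 mm. I go down another 28 mm and close on the knob.

Request:
jog_arm([
  {"jaw": 5, "dp": [0, 0.1, 1], "twist": 0},
  {"jaw": 5, "dp": [0, 0, 1], "twist": 0},
  {"jaw": 5, "dp": [0, 0, 0.7], "twist": 0},
  {"jaw": 5, "dp": [0, 0, 0], "twist": 0},
  {"jaw": 3, "dp": [0, 0, 0], "twist": 0},
  {"jaw": 2.2, "dp": [0, 0, 0], "twist": 0},
  {"jaw": 1, "dp": [0, 0, 0], "twist": 0},
  {"jaw": 1, "dp": [0, 0, 0], "twist": 0},
  {"jaw": 1, "dp": [0, 0, 0], "twist": 0},
  {"jaw": 1, "dp": [0, 0, 0], "twist": 0},
  {"jaw": 1, "dp": [0, 0, 0], "twist": 0},
])

```text
t: 20.43
position: [0.5185, -0.3005, 0.0575]
tcp_rot: [[-0.251, 0.968, 0.0], [0.968, 0.251, -0.0], [-0.0, 0.0, -1.0]]
wrist_force: [-0.8, -0.4, 0.1]
finger_gap: 0.018
```

Run:
```python
from h import *
r=grab('wrist','w19.png');o=env.get_obs();print(o['position'],o['wrist_force'],o['finger_gap'])
s=grab('side');cv2.imwrite('pics/s19.png',cv2.resize(s['pixels'][245:345,215:325],None,fx=5,fy=5,interpolation=cv2.INTER_CUBIC)[:,:,::-1])
```

```text
[ 0.51853089 -0.30052141  0.05750813] [-0.70783373 -0.38188116  0.80343883] 0.018045561284982515
```

View pics/s19.png

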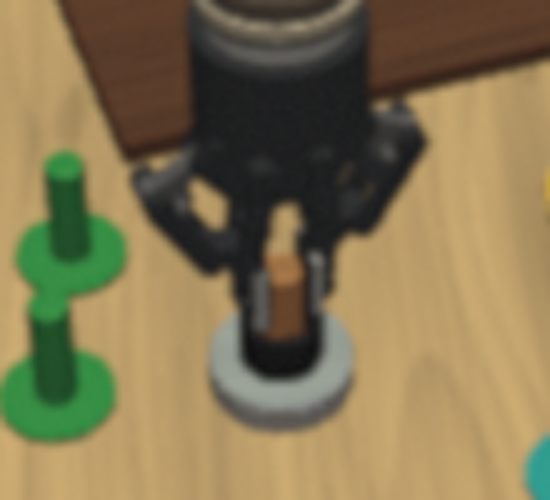

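View pics/w19.png

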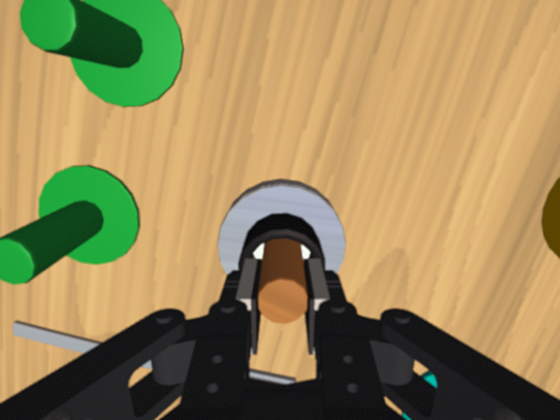

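The knob is gripped (gap 18 mm) with the fingers clear above the collar. I lift 14 cm and check that the lids stay nested.

Request:
jog_arm([
  {"jaw": 1, "dp": [0, 0, -0.5], "twist": 0},
  {"jaw": 1, "dp": [0, 0, -1], "twist": 0},
  {"jaw": 1, "dp": [0, 0, -1.5], "twist": 0},
  {"jaw": 1, "dp": [0, 0, -2], "twist": 0},
  {"jaw": 1, "dp": [0, 0, -2], "twist": 0},
  {"jaw": 1, "dp": [0, 0, -2], "twist": 0},
  {"jaw": 1, "dp": [0, 0, -2], "twist": 0},
  {"jaw": 1, "dp": [0, 0, -1.5], "twist": 0},
  {"jaw": 1, "dp": [0, 0, -1], "twist": 0},
  {"jaw": 1, "dp": [0, 0, -0.5], "twist": 0},
  {"jaw": 1, "dp": [0, 0, 0], "twist": 0},
  {"jaw": 1, "dp": [0, 0, 0], "twist": 0},
])

```text
t: 21.53
position: [0.518, -0.3, 0.1968]
tcp_rot: [[-0.251, 0.968, -0.001], [0.968, 0.251, 0.001], [0.001, -0.001, -1.0]]
wrist_force: [0.2, 0.8, -2.9]
finger_gap: 0.0179
```

Run:
```python
from h import *
r=grab('wrist','w20.png');o=env.get_obs();print(o['position'],o['wrist_force'],o['finger_gap'])
s=grab('side');cv2.imwrite('pics/s20.png',cv2.resize(s['pixels'][195:315,215:335],None,fx=5,fy=5,interpolation=cv2.INTER_CUBIC)[:,:,::-1])
p=o['position']
P=onz(r,282.3,298,p[2]+.0165);print(100*o['tcp_rot'].T@(P-p))
print(100*o['tcp_rot'].T@(np.array([.527,-.0245,p[2]])-p))
```

```text
[ 0.51766834 -0.29980571  0.19610608] [-0.34680602 -0.12301595 -2.71517606] 0.01808078476908936
[ 0.33830464  0.04603542 -1.64948774]
[26.41230311  7.82254515  0.03418166]
```

View pics/s20.png

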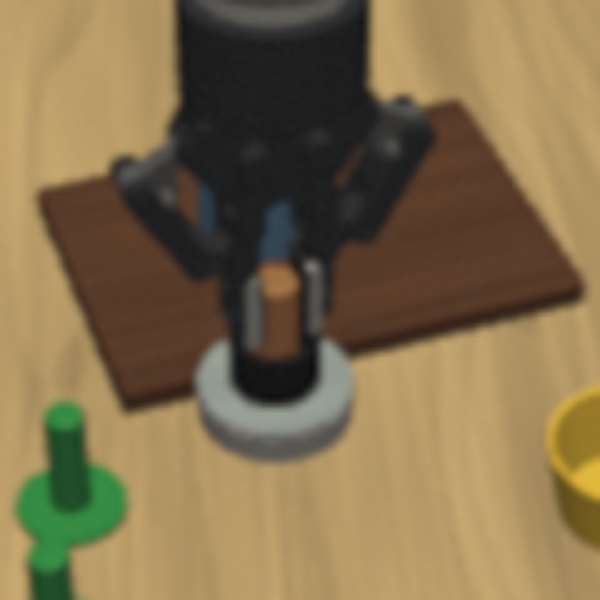

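View pics/w20.png

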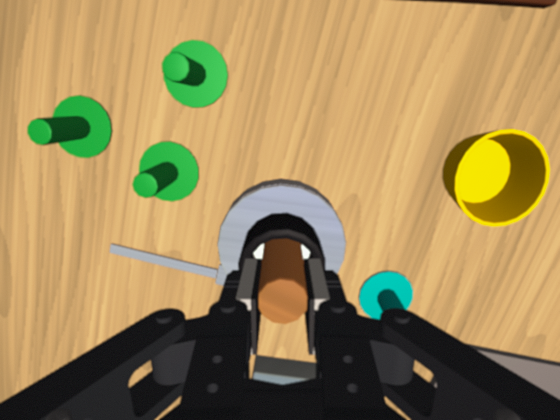

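The lids are nested and lifted together (2.7 N ≈ 0.24 kg plus, as expected). I carry them smoothly over the caddy.

Request:
jog_arm([
  {"jaw": 1, "dp": [1, 0.3, 0], "twist": 0},
  {"jaw": 1, "dp": [2, 0.6, 0], "twist": 0},
  {"jaw": 1, "dp": [2.7, 0.8, 0], "twist": 0},
  {"jaw": 1, "dp": [3, 0.9, 0], "twist": 0},
  {"jaw": 1, "dp": [3, 0.9, 0], "twist": 0},
  {"jaw": 1, "dp": [3, 0.9, 0], "twist": 0},
  {"jaw": 1, "dp": [3, 0.9, 0], "twist": 0},
  {"jaw": 1, "dp": [3, 0.9, 0], "twist": 0},
  {"jaw": 1, "dp": [2.5, 0.7, 0], "twist": 0},
  {"jaw": 1, "dp": [1.7, 0.5, 0], "twist": 0},
  {"jaw": 1, "dp": [0.9, 0.3, 0], "twist": 0},
  {"jaw": 1, "dp": [0.3, 0, 0], "twist": 0},
])

```text
t: 22.63
position: [0.5269, -0.0264, 0.1966]
tcp_rot: [[-0.254, 0.967, -0.001], [0.967, 0.254, 0.001], [0.001, -0.001, -1.0]]
wrist_force: [-0.7, -0.4, -2.6]
finger_gap: 0.0182
```

Request:
jog_arm([
  {"jaw": 1, "dp": [0, 0, 0], "twist": 0},
  {"jaw": 1, "dp": [0, 0, 0], "twist": 0},
  {"jaw": 1, "dp": [0, 0, 0], "twist": 0},
  {"jaw": 1, "dp": [0, 0, 0], "twist": 0},
])

```text
t: 22.97
position: [0.5274, -0.0295, 0.1972]
tcp_rot: [[-0.25, 0.968, -0.0], [0.968, 0.25, -0.0], [-0.0, -0.0, -1.0]]
wrist_force: [0.6, 0.1, -2.3]
finger_gap: 0.0179
```

Run:
```python
from h import *
o=env.get_obs();print(o['position'],o['wrist_force'],o['finger_gap'])
p=o['position'];print(100*o['tcp_rot'].T@(np.array([.5268,-.027,p[2]])-p))
s=grab('side');cv2.imwrite('pics/s21.png',cv2.resize(s['pixels'][130:250,205:325],None,fx=5,fy=5,interpolation=cv2.INTER_CUBIC)[:,:,::-1])
```

```text
[ 0.52740837 -0.02945119  0.197219  ] [ 0.55384707  0.10045658 -2.2640959 ] 0.01792836791076759
[ 2.52544859e-01  2.32113628e-03 -6.02186404e-05]
```

View pics/s21.png

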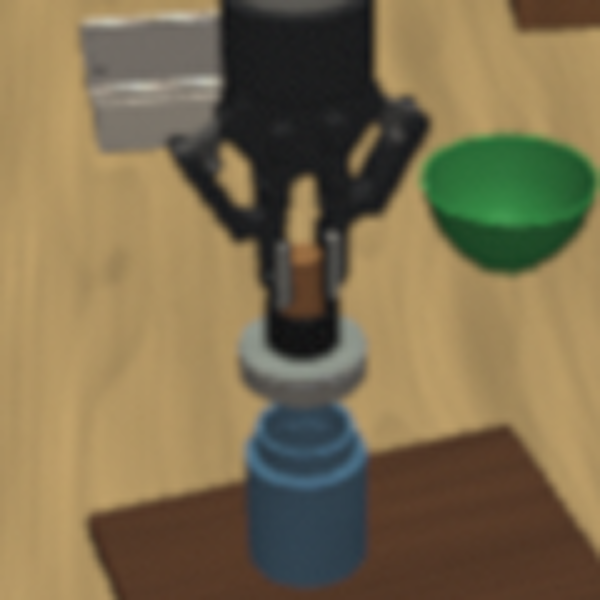

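Request:
jog_arm([
  {"jaw": 1, "dp": [0.25, 0, 1], "twist": 0},
  {"jaw": 1, "dp": [0, 0, 1], "twist": 0},
  {"jaw": 1, "dp": [0, 0, 0.7], "twist": 0},
  {"jaw": 1, "dp": [0, 0, 0], "twist": 0},
  {"jaw": 1, "dp": [0, 0, 0], "twist": 0},
])

```text
t: 23.43
position: [0.5257, -0.0259, 0.1689]
tcp_rot: [[-0.251, 0.968, -0.003], [0.968, 0.251, 0.0], [0.001, -0.003, -1.0]]
wrist_force: [0.2, -0.4, -1.4]
finger_gap: 0.0181
```

Run:
```python
from h import *
o=env.get_obs();print(o['position'],o['wrist_force'])
s=grab('side');cv2.imwrite('pics/s22.png',cv2.resize(s['pixels'][160:240,230:310],None,fx=7,fy=7,interpolation=cv2.INTER_CUBIC)[:,:,::-1])
p=o['position']
print(onz(s,266,180.6,.2137), p)
for u in(264,265,266,267,268): pass
for P in ([.527,-.0245,.104],[.527,-.0245,p[2]+.0165],[.527,-.0245,p[2]+.0165-.056]): print(((np.array(proj(s,P))-[230,160])*7).round())
```

```text
[ 0.52572708 -0.02586535  0.16888844] [ 0.19570507 -0.35926927 -1.36548223]
[ 0.52866463 -0.02932645  0.2137    ] [ 0.52572708 -0.02586535  0.16888844]
[251. 383.]
[248. 203.]
[250. 329.]
```

View pics/s22.png

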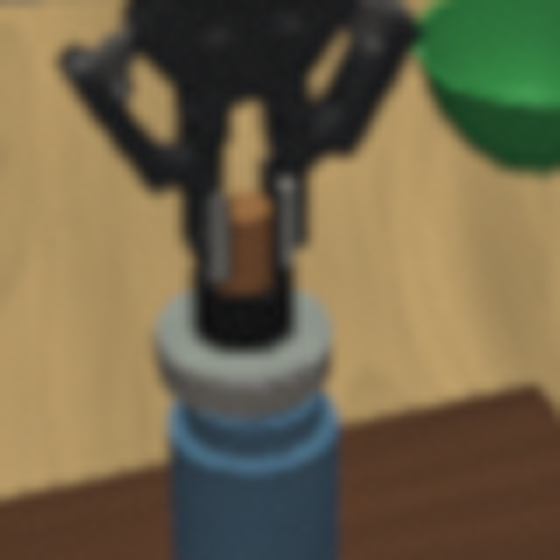

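The lid sits over the neck, about 1 mm off. I make a small correction and lower slowly. Seated should be at TCP z ≈ 0.1495.

Request:
jog_arm([
  {"jaw": 1, "dp": [-0.1, 0.15, 0], "twist": 0},
  {"jaw": 1, "dp": [0, 0, 0.4], "twist": 0},
  {"jaw": 1, "dp": [0, 0, 0.4], "twist": 0},
  {"jaw": 1, "dp": [0, 0, 0.3], "twist": 0},
  {"jaw": 1, "dp": [0, 0, 0.2], "twist": 0},
  {"jaw": 1, "dp": [0, 0, 0], "twist": 0},
])

```text
t: 23.98
position: [0.5278, -0.0265, 0.1565]
tcp_rot: [[-0.251, 0.968, -0.001], [0.968, 0.251, 0.0], [0.001, -0.001, -1.0]]
wrist_force: [-0.4, 0.0, -2.5]
finger_gap: 0.0181
```

Entering freely, with no contact force at z = 0.1565. I continue.

Request:
jog_arm([
  {"jaw": 1, "dp": [0, 0, 0.25], "twist": 0},
  {"jaw": 1, "dp": [0, 0, 0.25], "twist": 0},
  {"jaw": 1, "dp": [0, 0, 0.2], "twist": 0},
  {"jaw": 1, "dp": [0, 0, 0.15], "twist": 0},
  {"jaw": 1, "dp": [0, 0, 0], "twist": 0},
  {"jaw": 1, "dp": [0, 0, 0], "twist": 0},
])

```text
t: 24.48
position: [0.5287, -0.0266, 0.1495]
tcp_rot: [[-0.251, 0.968, 0.0], [0.968, 0.251, -0.0], [-0.0, 0.0, -1.0]]
wrist_force: [-1.7, 0.3, 3.2]
finger_gap: 0.0183
```

Run:
```python
from h import *
o=env.get_obs();print(o['position'],o['wrist_force'])
s=grab('side');cv2.imwrite('pics/s23.png',cv2.resize(s['pixels'][160:240,230:310],None,fx=7,fy=7,interpolation=cv2.INTER_CUBIC)[:,:,::-1])
```

```text
[ 0.52870046 -0.02660249  0.14947808] [-1.71597555  0.29326795  3.22550923]
```

View pics/s23.png

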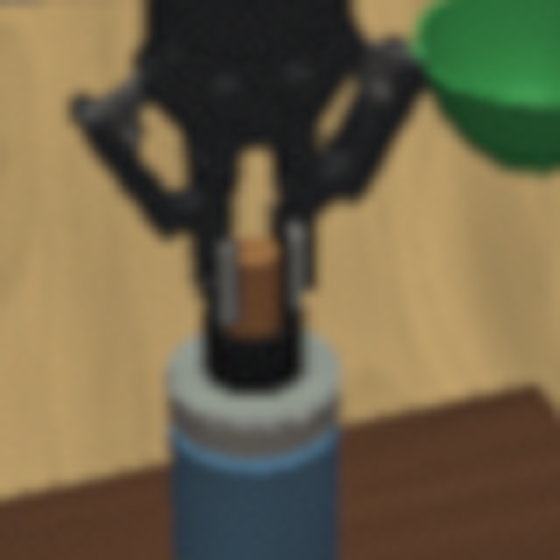

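Seated: z = 0.1495 exactly as predicted, with a push-back of 3.2 N. The skirt overlaps the neck and the lids are nested. I press 1.5 mm more and let go.

Request:
jog_arm([
  {"jaw": 1, "dp": [0, 0, 0.15], "twist": 0},
  {"jaw": 1, "dp": [0, 0, 0], "twist": 0},
  {"jaw": 3, "dp": [0, 0, 0], "twist": 0},
  {"jaw": 4.5, "dp": [0, 0, 0], "twist": 0},
  {"jaw": 6.2, "dp": [0, 0, 0], "twist": 0},
  {"jaw": 6.2, "dp": [0, 0, 0], "twist": 0},
  {"jaw": 6.2, "dp": [0, 0, 0], "twist": 0},
  {"jaw": 6.2, "dp": [0, 0, 0], "twist": 0},
  {"jaw": 6.2, "dp": [0, 0, 0], "twist": 0},
  {"jaw": 6.2, "dp": [0, 0, 0], "twist": 0},
])

```text
t: 25.37
position: [0.5284, -0.0265, 0.1471]
tcp_rot: [[-0.251, 0.968, -0.0], [0.968, 0.251, 0.0], [0.0, -0.0, -1.0]]
wrist_force: [-0.1, 0.0, 0.1]
finger_gap: 0.0621
```

Run:
```python
from h import *
o=env.get_obs();print(o['position'],o['wrist_force'],o['finger_gap'])
s=grab('side');cv2.imwrite('pics/s24.png',cv2.resize(s['pixels'][160:240,230:310],None,fx=7,fy=7,interpolation=cv2.INTER_CUBIC)[:,:,::-1])
r=grab('wrist','w24.png')
```

```text
[ 0.52840472 -0.02653447  0.14713458] [-0.10115563  0.00858927  0.13361908] 0.062148884983754704
```

View pics/s24.png

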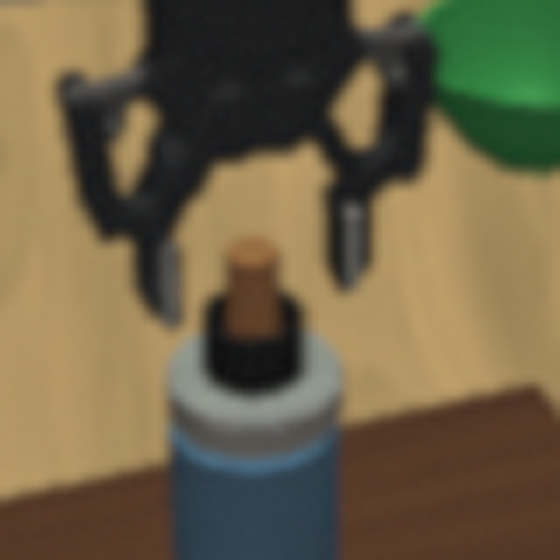

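View pics/w24.png

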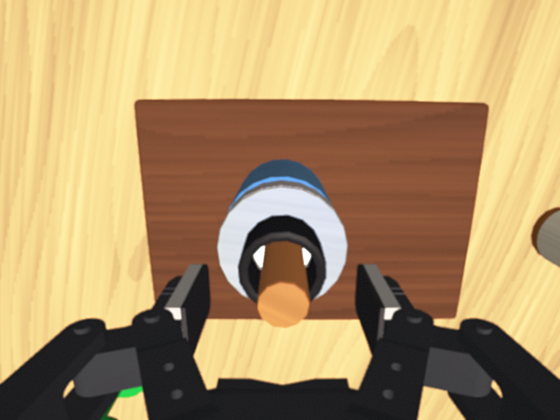

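The lids are seated, nested and released, with the knob centred between the jaws. I wait briefly, then go down to the collar.

Request:
jog_arm([
  {"jaw": 6.2, "dp": [0.3, 0, 0], "twist": 0},
  {"jaw": 6.2, "dp": [0, 0, 0.6], "twist": 0},
  {"jaw": 6.2, "dp": [0, 0, 0.8], "twist": 0},
  {"jaw": 6.2, "dp": [0, 0, 0.7], "twist": 0},
  {"jaw": 6.2, "dp": [0, 0, 0.4], "twist": 0},
  {"jaw": 6.2, "dp": [0, 0, 0], "twist": 0},
  {"jaw": 6.2, "dp": [0, 0, 0], "twist": 0},
])

```text
t: 26.05
position: [0.5272, -0.0236, 0.1215]
tcp_rot: [[-0.251, 0.968, -0.002], [0.968, 0.251, 0.0], [0.001, -0.001, -1.0]]
wrist_force: [-0.6, 0.9, -0.2]
finger_gap: 0.0617
```

Run:
```python
from h import *
o=env.get_obs();print(o['position'],o['wrist_force'],o['finger_gap'])
s=grab('side');cv2.imwrite('pics/s25.png',cv2.resize(s['pixels'][160:240,230:310],None,fx=7,fy=7,interpolation=cv2.INTER_CUBIC)[:,:,::-1])
r=grab('wrist','w25.png')
```

```text
[ 0.52716776 -0.0236034   0.12150066] [-0.61296938  0.92684934 -0.2060346 ] 0.061654828348591116
```

View pics/s25.png

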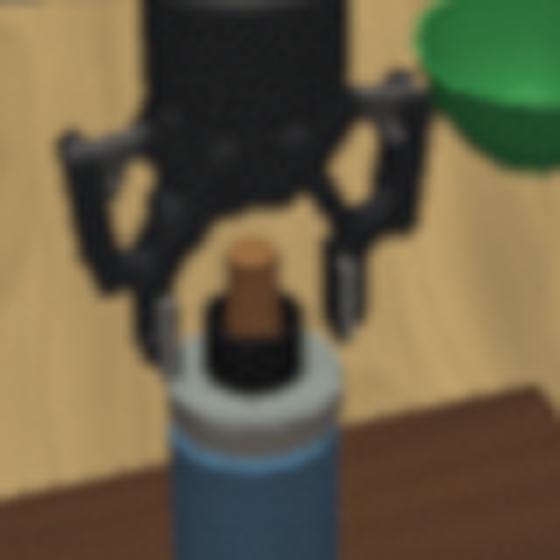

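View pics/w25.png

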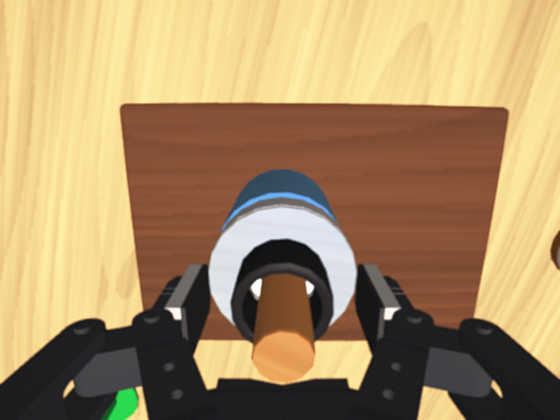

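Request:
jog_arm([
  {"jaw": 5, "dp": [0, 0, 0], "twist": 0},
  {"jaw": 4.3, "dp": [0, 0, 0], "twist": 0},
  {"jaw": 3.4, "dp": [0, 0, 0], "twist": 0},
  {"jaw": 3.4, "dp": [0, 0, 0], "twist": 0},
  {"jaw": 3.4, "dp": [0, 0, 0], "twist": 0},
  {"jaw": 3.4, "dp": [0, 0, 0], "twist": 0},
  {"jaw": 3.4, "dp": [0, 0, 0], "twist": 0},
  {"jaw": 3.4, "dp": [0, 0, 0], "twist": 0},
])

```text
t: 26.82
position: [0.5282, -0.0238, 0.1231]
tcp_rot: [[-0.251, 0.968, 0.001], [0.968, 0.251, -0.0], [-0.001, 0.001, -1.0]]
wrist_force: [-0.9, -0.1, 6.8]
finger_gap: 0.0383
```

Run:
```python
from h import *
o=env.get_obs();print(o['position'],o['wrist_force'],o['finger_gap'])
s=grab('side');cv2.imwrite('pics/s26.png',cv2.resize(s['pixels'][160:240,230:310],None,fx=7,fy=7,interpolation=cv2.INTER_CUBIC)[:,:,::-1])
```

```text
[ 0.52822604 -0.02376187  0.1230573 ] [-0.90713519 -0.05288127  6.78262253] 0.03828741439678003
```

View pics/s26.png

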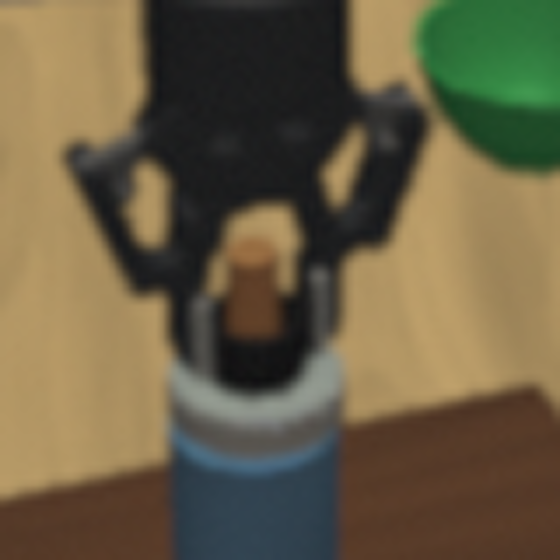

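The collar is gripped (38 mm gap). I lift straight up, slowly at first.

Request:
jog_arm([
  {"jaw": 3.4, "dp": [0, 0, -0.3], "twist": 0},
  {"jaw": 3.4, "dp": [0, 0, -0.4], "twist": 0},
  {"jaw": 3.4, "dp": [0, 0, -0.5], "twist": 0},
  {"jaw": 3.4, "dp": [0, 0, -0.5], "twist": 0},
  {"jaw": 3.4, "dp": [0, 0, 0], "twist": 0},
])

```text
t: 27.28
position: [0.5285, -0.0237, 0.1404]
tcp_rot: [[-0.251, 0.968, 0.002], [0.968, 0.251, -0.0], [-0.001, 0.002, -1.0]]
wrist_force: [0.0, 0.9, -0.9]
finger_gap: 0.0384
```

Run:
```python
from h import *
o=env.get_obs();print(o['position'],o['wrist_force'],o['finger_gap'])
s=grab('side');cv2.imwrite('pics/s27.png',cv2.resize(s['pixels'][160:240,230:310],None,fx=7,fy=7,interpolation=cv2.INTER_CUBIC)[:,:,::-1])
```

```text
[ 0.52850425 -0.02371449  0.14038577] [ 0.01645126  0.9065945  -0.89270612] 0.0383800404956952
```

View pics/s27.png

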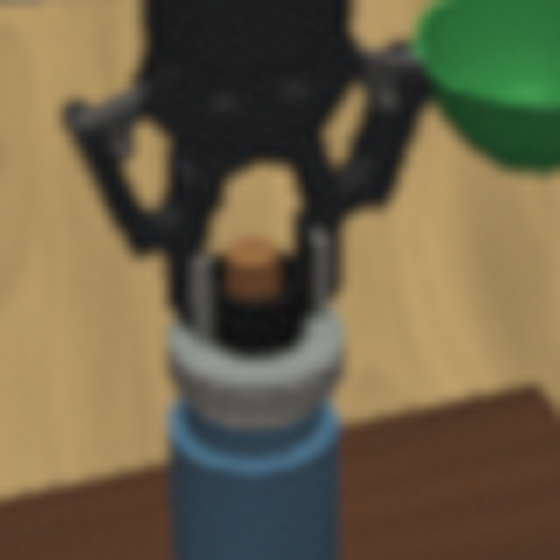

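The outer lid rises level while the knob stays put, and the load is about 1 N (the outer lid alone). I continue straight up to about 10.5 cm in total.

Request:
jog_arm([
  {"jaw": 3.4, "dp": [0, 0, -0.6], "twist": 0},
  {"jaw": 3.4, "dp": [0, 0, -0.8], "twist": 0},
  {"jaw": 3.4, "dp": [0, 0, -1], "twist": 0},
  {"jaw": 3.4, "dp": [0, 0, -1.2], "twist": 0},
  {"jaw": 3.4, "dp": [0, 0, -1.2], "twist": 0},
  {"jaw": 3.4, "dp": [0, 0, -1.2], "twist": 0},
  {"jaw": 3.4, "dp": [0, 0, -1.2], "twist": 0},
  {"jaw": 3.4, "dp": [0, 0, -0.9], "twist": 0},
  {"jaw": 3.4, "dp": [0, 0, -0.5], "twist": 0},
  {"jaw": 3.4, "dp": [0, 0, -0.2], "twist": 0},
  {"jaw": 3.4, "dp": [0, 0, 0], "twist": 0},
  {"jaw": 3.4, "dp": [0, 0, 0], "twist": 0},
])

```text
t: 28.33
position: [0.5273, -0.0236, 0.2268]
tcp_rot: [[-0.251, 0.968, -0.001], [0.968, 0.251, 0.0], [0.0, -0.001, -1.0]]
wrist_force: [-0.2, -0.8, -1.6]
finger_gap: 0.0384
```

Request:
jog_arm([
  {"jaw": 3.4, "dp": [0, 0, 0], "twist": 0},
  {"jaw": 3.4, "dp": [0, 0, 0], "twist": 0},
  {"jaw": 3.4, "dp": [0, 0, 0], "twist": 0},
  {"jaw": 3.4, "dp": [0, 0, 0], "twist": 0},
  {"jaw": 3.4, "dp": [0, 0, 0], "twist": 0},
  {"jaw": 3.4, "dp": [0, 0, 0], "twist": 0},
])

```text
t: 28.83
position: [0.5277, -0.0236, 0.2271]
tcp_rot: [[-0.251, 0.968, -0.0], [0.968, 0.251, 0.0], [0.0, -0.0, -1.0]]
wrist_force: [-0.3, 0.1, -0.8]
finger_gap: 0.0383
```

Run:
```python
from h import *
o=env.get_obs();print(o['position'],o['wrist_force'],o['finger_gap'],o['joint_velocities'].round(3))
s=grab('side','s28f.png');cv2.imwrite('pics/s28.png',cv2.resize(s['pixels'][120:240,205:325],None,fx=5,fy=5,interpolation=cv2.INTER_CUBIC)[:,:,::-1])
for z in (.166,.146): print(((np.array(proj(s,[.527,-.0245,z]))-[205,120])*5).round())
```

```text
[ 0.52767644 -0.02364405  0.22713856] [-0.28828581  0.06441079 -0.8391586 ] 0.03829536873179443 [ 0.001 -0.    -0.001 -0.001  0.001 -0.001]
[303. 377.]
[303. 409.]
```

View pics/s28.png

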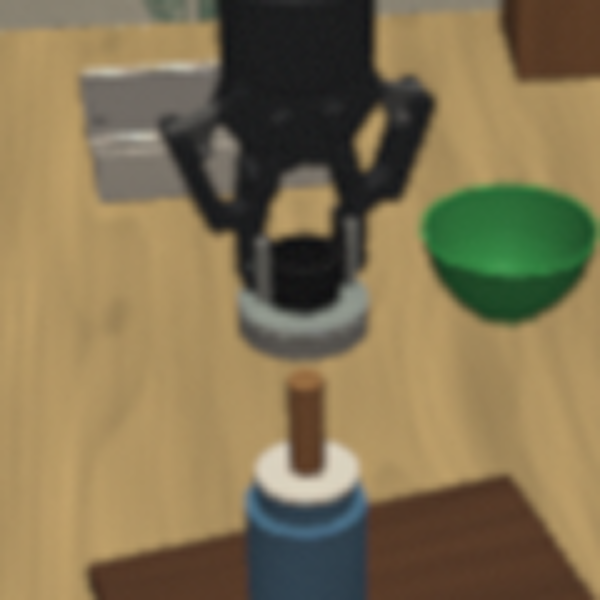

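View pics/s28f.png

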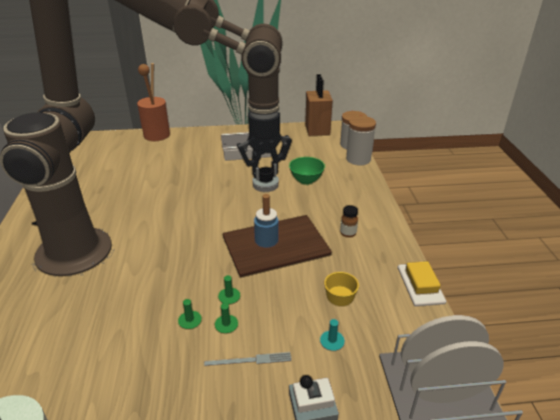

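The outer lid is held level about 10.4 cm up. The white inner lid is seated on the neck, with its knob top at (306,380) against (303,377) predicted for fully seated. The bystanders are where they were.

```bash
python3 -c "
from plant import env
print(env.job_done()); o=env.get_obs(); print(o['t'],o['finger_gap'],o['wrist_force'])"
```

```text
the job is handed in; nothing more can be done
None
the job is handed in; nothing more can be done
```

The job is done and handed in at about 29 s; no verdict was given.

**What I did**
- **Tilt:** The moves cannot tilt the tool, so I gripped the caddy and pushed its foot against the board's edge until it leaned between the pads. The first push gave only about 20°, right at the limit, so I pushed again. It then measured 29° in the air, held for over a second.
- **Stand:** I levelled it by dragging its rim along the board, then released it on the walnut board.
- **Lids:** I carried both lids nested by the wooden knob, lowered them onto the neck and let go. Then I lifted only the steel outer lid by its collar.

**Last checks**
- **Caddy:** After release on the board it stood level, measured −0.2°. Its underside read z ≈ 0.019 m against the board top at 0.018 m.
- **Inner lid:** It seated at the predicted tool height (0.1495 m). After the lift, the knob top was within 1 pixel of where it should be when seated.
- **Outer lid:** It looks level in the side view and is at rest, about 104 mm up. The collar is gripped (gap 38 mm), with about 0.8 N of load, close to the 1 N it weighs.
- **Bystanders:** They looked unmoved in the side view, by eye only. The lunch box was partly hidden behind the gripper. The lamp switch was never approached.

**Checks that disagreed:** Two were off by small amounts that made no difference. The side and wrist cameras differed by 2–3 mm on the caddy's y position. The visible board corners gave edges about 10–15 mm short of the stated size.

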